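Unload the parts washer, hang the draining pail and shut the washer

TASK

The wash is done: take every armour piece that is on the washer's shelf and put it in the steel pail standing on the bench, then lift the pail's bail upright and hang the pail, with the pieces in it, by its bail on the twin hook of the green drip stand. Press the yellow knee of the lid stay to fold it, and lower the washer's lid until it is fully shut, without letting it slam. Leave the other things on the bench where they are.

Things in the scene. Friction and masses are not known exactly. Their poses are not given: they have to be found in the camera images.
- washer: red bench-top parts washer, fixed: tank 230 mm (own x) by 380 mm (own y), rim 115 mm above the bench, 5 mm walls. Origin: centre of its underside; own z up. The lid is hinged along the +x edge (the left side seen from the robot), the stay is outside the +y end (nearest the robot), a black pump box 75 mm wide, 93 mm high stands against the -y end
- shelf (a point): centre of the washer's draining shelf, a flat dark steel plate that fills the tank, 40 mm below the rim (75 mm above the bench); the pieces lie on it. Axes as the washer's
- lid (a joint): the washer's red lid, 236 mm from hinge to front edge, 384 mm wide, 12 mm thick; rad: 0 shut, 1.50 open as the stay holds it at the start (inner face towards the tank). Its hinge is stiff (about 0.6 N m): with the stay folded it stays at any angle where it is left and is pressed down by hand; pushing it at its edge takes up to 4 N
- lid_hinge (a point): on the lid's hinge axis, midway along it, 116 mm above the bench; own x points from the front edge to the hinge when the lid is shut, the axis is own y. The shut lid's top face is 12 mm above the axis. Turns with the lid
- lid_edge (a point): point on the lid's outer (upper when shut) face, at mid width, 215 mm from the hinge axis, 21 mm in from the front edge; own z points out of that face, own y along the hinge. A steel bar handle (10 mm round, 100 mm long along y, centred) stands 34 mm off this face, 195 mm from the hinge axis
- knee (a joint): knee of the folding lid stay: two flat steel links (112 mm below the knee, 86 mm above) outside the washer's +y end; rad: 3.01 locked (2.91 is straight), falling as it folds, 0 with the lid shut. Locked, it keeps the lid from being lowered; pressing the knee down and towards the lid's hinge (about 10 N) breaks it, and pressed on it folds and draws the lid down
- knee_pad (a point): the yellow thumb pad at the knee: a round level peg, 18 mm diameter, that sticks 34 mm out of the stay along the washer's +y (towards the robot); this point is on its axis, 20 mm along. At the start it is about 67 mm above the hinge axis and 70 mm from it along the washer's -x; as the stay folds it moves down towards the hinge axis
- pail: open round steel pail, 120 mm across the base, 152 mm across the rim, 95 mm high, 3 mm wall, 0.3 to 0.45 kg. Origin: centre of its underside. The bail's ears are on its own +y and -y sides, 85 mm above the base
- bail (a joint): the pail's swing bail, a 7 mm wire loop; rad: 0 lying flat and level over the pail's own +x side, 1.57 upright, 3.14 flat on the other side. It swings freely and falls when let go
- bail_grip (a point): centre of the wooden sleeve in the middle of the bail: 18 mm diameter, 44 mm long along the pail's own y, 122 mm from the ears' axis (lying flat: 85 mm above the bench, 46 mm outside the rim). It turns freely on the wire (ignore its orientation); 30 mm of bare straight wire runs on at either side
- stand: green drip stand, fixed: a 200 mm square drip tray 12 mm high, with a dark post behind it that carries the hook. Own x points from the hook's tips to the post, own z up; origin on the bench below the hook's cross bar. The pail hangs with about 40 mm of air under it
- hook (a point): middle of the twin hook: two level red prongs of 8 mm bar, 37 mm to either side of here along the stand's y, from a cross bar (46 mm from here, own +x) to upturned tips (60 mm from here, own -x). This point is level with the prongs' upper side, 243 mm above the bench; tips reach 265 mm, post and cross bar 257 mm. The bail's bare wire lies across both prongs, one at either side of the sleeve
- greave: brass shin plate, 70 by 32 by 25 mm, long along own x; origin: centre of its flat underside
- gauntlet: steel gauntlet with brass bands, 70 by 34 by 24 mm, long along own x; origin: centre of its flat underside
- breastplate: copper breastplate, 66 by 44 by 23 mm, long along own x; origin: centre of its flat underside
- cuisse: steel and brass thigh plate, 70 by 34 by 25 mm, long along own x; origin: centre of its flat underside
- jar: bystander: glue jar with red cap, 64 mm across, 85 mm high; origin under its centre
- cup: bystander: white plastic cup, 68 mm across, 85 mm high; origin under its centre
- screwdriver: bystander: orange-handled screwdriver lying on the bench, along own x
- brush: bystander: paint brush lying on the bench, along own x
- puppet_leg: bystander: carved wooden puppet leg lying on the bench, 180 mm long along own x
- tape: bystander: yellow roll of tape, 90 mm across, 30 mm high, lying flat

How it is judged:
On the way, in this order (a step that is already met when the one before it is completed fails the run):
1. every piece lies in the pail while the pail stands on the bench (horizontal distance between each of greave, gauntlet, breastplate, cuisse and pail below 0.075 m and z of greave in the frame of pail between -0.005 and 0.095 m and z of gauntlet in the frame of pail between -0.005 and 0.095 m and z of breastplate in the frame of pail between -0.005 and 0.095 m and z of cuisse in the frame of pail between -0.005 and 0.095 m and height (world z) of pail below 0.015 m and angle between pail's own z axis and vertical below 0.2 rad), for 0.2 s.
2. the bail is raised upright (value of joint bail between 1.2 and 1.95 rad), for 0.2 s.
3. the pail hangs by its bail on the hook (x of bail_grip in the frame of stand between -0.108 and -0.008 m and y of bail_grip in the frame of stand between -0.025 and 0.025 m and z of bail_grip in the frame of stand between 0.238 and 0.255 m and height (world z) of pail above 0.025 m and angle between pail's own z axis and vertical below 0.3 rad and contact force between pail and stand above 1.5 N), for 0.2 s.
At the end, for the whole second after the job is handed in: Every piece is in the pail (below the rim); the pail hangs upright (0.3 rad) with its bail across the prongs between tips and cross bar, sleeve within 25 mm of the hook's middle sideways; the lid is within 0.05 rad of shut; no bystander moved more than 40 mm (all of step 3 and horizontal distance between each of greave, gauntlet, breastplate, cuisse and pail below 0.075 m and z of greave in the frame of pail between -0.005 and 0.095 m and z of gauntlet in the frame of pail between -0.005 and 0.095 m and z of breastplate in the frame of pail between -0.005 and 0.095 m and z of cuisse in the frame of pail between -0.005 and 0.095 m and value of joint lid between -0.05 and 0.05 rad); the robot touches nothing.
It fails at once if the lid slams (it turns faster than 2.5 rad/s while nearly shut) (velocity of joint lid below -2.5 rad/s and value of joint lid below 0.5 rad).
It fails at once if something else on the bench is moved by more than 40 mm (distance of any of jar, cup, screwdriver, brush, puppet_leg, tape from where it was at the start of the episode above 0.04 m).
Of greave, gauntlet, breastplate, cuisse only 2 to 4 are there at a start; the rules pass over those that are not, and their reading is None.
At some moment in a run one of greave, gauntlet, breastplate, cuisse may be knocked a few centimetres aside while the robot is not near it.
Once in a run the grip may slacken for a moment while it holds something.
It also fails if it takes over 210 s, if anything falls off the work surface, if the arm or the gripper's body presses on something with over 40 N, if the wrist force passes 120 N, or if a joint passes its speed limit or range.

ROBOT

A 6-joint arm with a two-finger parallel gripper is mounted at the origin on the work surface. World frame = base frame: x ahead of the robot, y to its left, z up, the work surface at z = 0. Lengths are in m, angles in rad, forces in N, time in s.
With the tool pointing down it reaches from about 0.3 to 0.85 m from the base axis. Payload 5.4 kg.
Tool frame: the origin (TCP) lies between the finger pads; the fingertips stand 19 mm ahead of it and the grasp point (between the pads) is the TCP; z points along the fingers, y is the line along which they close (so a half turn about z gives the same grasp; the last joint's range is limited). The gripper opens to 85 mm and grips with 20 to 120 N. Pads are 22 mm wide; open, the fingers measure 114 mm over their backs; the gripper's body (76 mm by 85 mm) begins 54 mm behind the grasp point. The pads swing forward as they close: fully open they stand 13 mm farther back than shut.
Start: joints at [0.987, 0.158, 1.597, -0, 1.386, -0.21], TCP at [0.21, 0.535, 0.25] pointing down, gripper open.
Joint ranges: [-2.91, 2.91], [-0.94, 2.29], [0.18, 2.7], [-1.29, 4.43], [0.17, 2.64], [-3, 3]. Speed limits (rad/s): [2.57, 2.57, 3.14, 3.14, 3.14, 3.14].

INTERFACE

Orientations are given as [roll, pitch, yaw] about the fixed x, y, z axes, in that order (R = Rz(yaw) Ry(pitch) Rx(roll)).
In Python, from plant import telemetry, camera, ctrl gives the robot as it stands.
- The arm moves only by the tool step_arm, never from a script. Its argument "targets" is a list of rows, each an object with "linear": the shift along the tool's x, y, z in mm, a list of three; "twist": the turn, a rotation vector about the tool's x, y, z in rad, a list of three; "fingers": the closure, from 0 (fully open) to 1 (shut). A call has 1 to 10 rows; each row is the pose to reach, as a shift and turn from the pose commanded when the call began, along the tool's axes at that moment; what a row does not reach only later rows make up. A row lasts 1/12 s, in which the tool goes at most 41.7 mm and 7.16 degrees, less where a joint would pass 70% of its speed; a pose out of reach is approached as far as the arm can. A call with a gripper value outside its range is refused whole. The fingers move at their own pace and stop on an object; "grip_force" is the grip in N (left out, the last holds). Time passes only in rows, so rows that repeat a pose let the fingers close. It gives the time, the measured TCP pose, the force, the opening and the grip force at its end, in the units of the state.
- telemetry.read_state(): the state, without advancing time (a new reading comes with each control period).
- camera(name): name is "scene" or "side" or "wrist"; returns a dict with "color" (420x560x3 uint8, red, green, blue), "fx", "fy", "cx", "cy" (pixels), "distortion" ([k1, k2, p1, p2, k3] as OpenCV has them; the pictures are not rectified), "world_to_cam" (4x4, takes a point from world to camera coordinates). Camera axes: x right, y down, z forward; pixel columns grow to the right and rows downward; lengths in m; the calibration is good to about 2 mm. A picture is of the moment at which its call begins. There is no depth.
- ctrl.close_job(): hands the job in; it is judged then, once.
The state is a dict: "t": time; "joints": joint angles; "qd": joint speeds; "tau": joint torques, N m; "tcp_pos": TCP position; "eef_rot": TCP orientation; "wrist_force": force on the tool from outside, world axes, zero at the start; "torque": the same for the moment, N m; "finger_gap": opening from 0.0 (shut) to 1.0 (fully open); "grip_force": force on a finger pad.
Only numpy, scipy, OpenCV 4.12 (cv2) and the standard library are available. Lean on these libraries where they do the work, as an engineer would, in place of code of your own. Each camera call takes 0.05 s, during which the arm holds its last target. There are 200 camera calls.

## Working session

There is one attempt and no reset: what is moved stays moved. The work goes in short steps, Python scripts to look and compute and a tool call to move; the robot and the scene stay as the last step left them, time stands still between calls to the robot, and variables do not carry over. Pictures are saved under pics/ and viewed, at most 14 in all, crops included, and the job is handed in when it is done.

Besides the shell and the picture viewer there is one more tool, called after "Request:" as name(argument=value, ...) on one line, values as JSON. step_arm: Moves the arm, as the interface text tells. Its arguments: {"type":"object","properties":{"targets":{"type":"array"},"grip_force":{"type":"number"}},"required":["targets"]}

```bash
mkdir -p pics; ls
cat > h.py <<'E'
import numpy as np, cv2, sys
sys.path.insert(0,'.')
from plant import telemetry, camera, ctrl
from scipy.spatial.transform import Rotation as R
def K(c): return np.array([[c['fx'],0,c['cx']],[0,c['fy'],c['cy']],[0,0,1.]])
def ray(c,uv):
    p=cv2.undistortPoints(np.array([[uv]],float),K(c),np.array(c['distortion']))[0,0]
    T=np.array(c['world_to_cam']);Rm=T[:3,:3]
    return -Rm.T@T[:3,3], Rm.T@np.array([p[0],p[1],1])
def onz(c,uv,z):
    o,d=ray(c,uv); return o+d*(z-o[2])/d[2]
def proj(c,P):
    T=np.array(c['world_to_cam']);q=cv2.projectPoints(np.array(P,float).reshape(-1,3),cv2.Rodrigues(T[:3,:3])[0],T[:3,3],K(c),np.array(c['distortion']))[0]
    return q.reshape(-1,2)
def tri(c1,u1,c2,u2):
    o1,d1=ray(c1,u1);o2,d2=ray(c2,u2)
    s=np.linalg.lstsq(np.c_[d1,-d2],o2-o1,rcond=None)[0]
    a=o1+d1*s[0];b=o2+d2*s[1];return (a+b)/2,np.linalg.norm(a-b)
def snap(n,f):
    c=camera(n);cv2.imwrite('pics/'+f,c['color'][:,:,::-1]);np.save('pics/'+f[:-4]+'.npy',c,allow_pickle=True);return c
def load(f): return np.load('pics/'+f+'.npy',allow_pickle=True).item()
def rot(): return R.from_euler('xyz',telemetry.read_state()['eef_rot'])
def to_tool(d): return rot().inv().apply(d)*1000
E
python3 - <<'E'
from h import *
for n in('scene','side','wrist'):
    c=snap(n,n+'0.png');o,_=ray(c,(280,210));print(n,o,c['fx'])
a=np.vstack([cv2.imread('pics/scene0.png')])
print(telemetry.read_state())
E
```

```text
pics
scene [0.92391607 0.6164364  1.25910724] 448.2537350541848
side [ 0.39655686 -1.1041803   1.1037004 ] 505.7328712187218
wrist [0.13722246 0.56285375 0.37296032] 366.9938734548166
{'t': 0.15, 'joints': array([ 9.86918051e-01,  1.58935347e-01,  1.59794643e+00,  2.92853014e-05,
        1.38621937e+00, -2.10128602e-01]), 'qd': array([-0.00074267, -0.00365559, -0.00298966,  0.00155597,  0.00052391,
       -0.00127234]), 'tau': array([ 3.58872248e-04, -3.96377385e+01, -3.31785357e+01, -2.00206750e-04,
        5.49203905e-03,  7.48536166e-06]), 'tcp_pos': array([0.2097154 , 0.53491682, 0.24952388]), 'eef_rot': array([-3.14012333e+00, -3.42798650e-04,  2.76783733e+00]), 'wrist_force': array([-0.62163673, -0.26540354, -0.58736322]), 'torque': array([-0.03913328, -0.0313136 ,  0.00103751]), 'grip_force': 0.0, 'finger_gap': 1.000293687451218}
```

View pics/scene0.png

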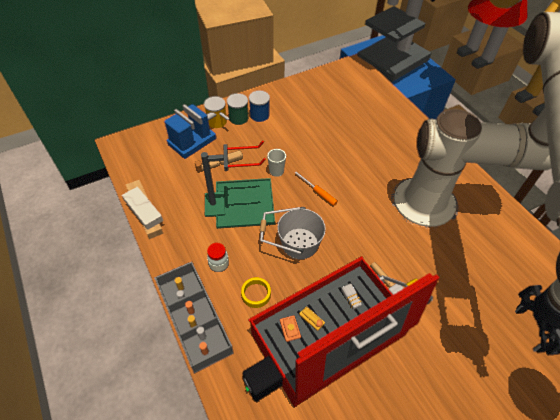

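View pics/side0.png

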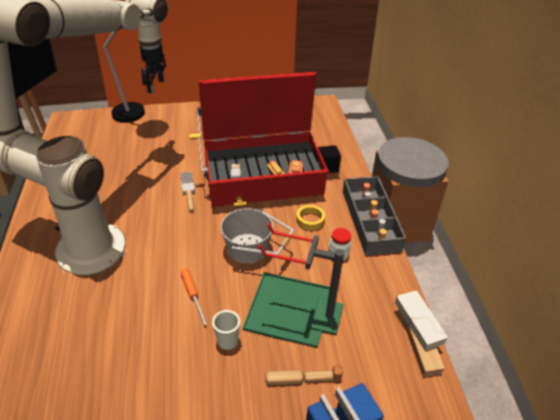

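Scene: washer with open lid (rim about 253,322 to 362,262), three pieces on the shelf (copper 290,328; brass 313,318; steel 350,296), pail at (301,232) with its bail flat towards (264,228), stand hook at about (245,155). Side: pail (247,235), hook (290,247), knee pad (195,136). I zoom for pixel accuracy.

Run:
```python
import cv2
a=cv2.imread('pics/scene0.png');cv2.imwrite('pics/s0z.png',cv2.resize(a[125:405,190:450],None,fx=2.14,fy=2.14,interpolation=cv2.INTER_CUBIC))
a=cv2.imread('pics/side0.png');cv2.imwrite('pics/d0z.png',cv2.resize(a[65:345,170:370],None,fx=2.14,fy=2.14,interpolation=cv2.INTER_CUBIC))
```

```text
(no output)
```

View pics/s0z.png

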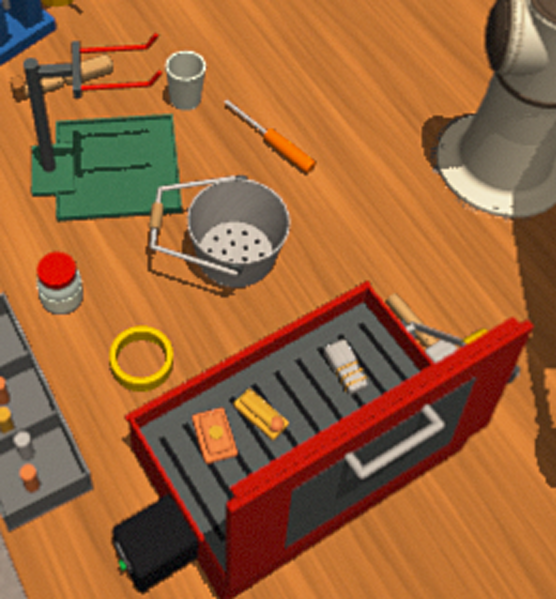

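View pics/d0z.png

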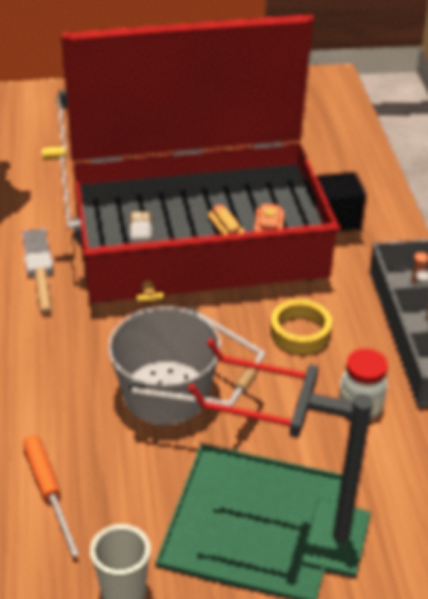

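Zoomed scene: front rim corners (367,287) and (131,416), pail rim ellipse centre about (238,230), sleeve (157,215), prong tips (155,38) and (157,75). Zoomed side: knee pad (53,152), prong tips (212,345) and (193,388), pail rim centre (163,345), sleeve (245,382).

Run:
```python
from h import *
s=load('scene0');d=load('side0')
S=lambda x,y:(190+x/2.14,125+y/2.14)
D=lambda x,y:(170+x/2.14,65+y/2.14)
p=lambda n,v:print(n,np.round(v,4))
p('rimR',onz(s,S(367,287),.115));p('rimL',onz(s,S(131,416),.115))
p('side rim near robot',onz(d,D(90,250),.115));p('far',onz(d,D(336,229),.115))
p('tri R',tri(s,S(367,287),d,D(90,250))[0])
p('lidtop1',tri(s,S(530,326),d,D(66,36))[0]);p('lidtop2',tri(s,S(229,505),d,D(311,20))[0])
p('pad side->', ray(d,D(53,152))[0])
t,e=tri(s,S(478,338),d,D(46,152));p('pad tri',t);print(e)
for n,u,v in(('tipA',S(155,38),D(193,388)),('tipB',S(157,75),D(212,345)),('cbA',S(78,50),D(296,420)),('cbB',S(78,90),D(312,375)),('sleeve',S(157,215),D(245,382))):
    t,e=tri(s,u,d,v);p(n,np.r_[t,e])
# ears region
p('earwire1 s',onz(s,S(240,179),.085));p('earwire2 s',onz(s,S(238,272),.085))
p('wirecorner1',onz(s,S(160,189),.085));p('wirecorner2',onz(s,S(153,247),.085));p('sleeve s',onz(s,S(157,215),.085))
# rim ellipse points scene
for q in((189,225),(288,222),(240,178)):p('rim',onz(s,S(*q),.095))
hsv=cv2.cvtColor(s['color'],cv2.COLOR_RGB2HSV)
for n,x,y in(('steel',347,365),('greave',262,413),('breast',215,434)):p(n,onz(s,S(x,y),.095))
for n,x,y in(('steel',140,225),('greave',226,220),('breast',268,217)):p(n+' side',onz(d,D(x,y),.095))
```

```text
rimR [0.3844 0.1422 0.115 ]
rimL [0.7536 0.1598 0.115 ]
side rim near robot [0.3868 0.1355 0.115 ]
far [0.7549 0.1463 0.115 ]
tri R [0.385  0.1407 0.1118]
lidtop1 [0.3703 0.3585 0.3473]
lidtop2 [0.7449 0.3749 0.345 ]
pad side-> [ 0.3966 -1.1042  1.1037]
pad tri [0.3321 0.2957 0.1826]
0.005427461858973139
tipA [ 0.4889 -0.2929  0.2564  0.0012]
tipB [ 5.184e-01 -2.271e-01  2.551e-01  3.000e-04]
cbA [ 0.5944 -0.3376  0.2407  0.0032]
cbB [ 0.6255 -0.2689  0.2369  0.0034]
sleeve [ 0.577  -0.121   0.0805  0.0025]
earwire1 s [ 0.4345 -0.1187  0.085 ]
earwire2 s [0.5193 0.0239 0.085 ]
wirecorner1 [ 0.5514 -0.1586  0.085 ]
wirecorner2 [ 0.6077 -0.0702  0.085 ]
sleeve s [ 0.5771 -0.1179  0.085 ]
rim [ 0.5466 -0.0741  0.095 ]
rim [ 0.4154 -0.0113  0.095 ]
rim [ 0.4377 -0.1141  0.095 ]
steel [0.466  0.2208 0.095 ]
greave [0.6    0.2264 0.095 ]
breast [0.667  0.2229 0.095 ]
steel side [0.4651 0.2132 0.095 ]
greave side [0.5976 0.2116 0.095 ]
breast side [0.6632 0.2124 0.095 ]
```

Request:
step_arm(targets=[{"linear":[0,0,-170],"twist":[0,0,0],"fingers":0},{"linear":[0,0,-170],"twist":[0,0,0],"fingers":0},{"linear":[0,0,-170],"twist":[0,0,0],"fingers":0},{"linear":[0,0,-170],"twist":[0,0,0],"fingers":0},{"linear":[0,0,-170],"twist":[0,0,0],"fingers":0},{"linear":[-448,-184,-170],"twist":[0,0,0],"fingers":0},{"linear":[-448,-184,-170],"twist":[0,0,0],"fingers":0},{"linear":[-448,-184,-170],"twist":[0,0,0],"fingers":0},{"linear":[-448,-184,-170],"twist":[0,0,0],"fingers":0},{"linear":[-448,-184,-170],"twist":[0,0,0],"fingers":0}])

```text
t: 0.98
tcp_pos: [0.3614, 0.3897, 0.4199]
eef_rot: [-3.141, -0.0, 2.768]
wrist_force: [-1.0, 0.9, -0.1]
finger_gap: 1.004
grip_force: 0.0
```

Request:
step_arm(targets=[{"linear":[-250,-102,0],"twist":[0,0,0],"fingers":0},{"linear":[-250,-102,0],"twist":[0,0,0],"fingers":0},{"linear":[-250,-102,0],"twist":[0,0,0],"fingers":0},{"linear":[-250,-102,0],"twist":[0,0,0],"fingers":0},{"linear":[-250,-102,0],"twist":[0,0,0],"fingers":0},{"linear":[-250,-102,0],"twist":[0,0,0],"fingers":0},{"linear":[-250,-102,0],"twist":[0,0,0],"fingers":0},{"linear":[-250,-102,0],"twist":[0,0,0],"fingers":0}])

```text
t: 1.65
tcp_pos: [0.5584, 0.2013, 0.4183]
eef_rot: [-3.139, -0.001, 2.762]
wrist_force: [0.4, 0.3, -0.9]
finger_gap: 0.998
grip_force: 0.0
```

Run:
```python
from h import *
s=load('scene0');d=load('side0')
snap('wrist','w1.png')
st=telemetry.read_state();print(st['t'],st['tcp_pos'],st['eef_rot'],st['joints'])
for c,box in((s,(265,285,385,345)),):
    hsv=cv2.cvtColor(c['color'],cv2.COLOR_RGB2HSV);x0,y0,x1,y1=box
    H,S,V=[hsv[y0:y1,x0:x1,i].astype(int) for i in range(3)]
    m=(V>130)&~((H<4)|(H>175))
    n,l,stt,cen=cv2.connectedComponentsWithStats(m.astype(np.uint8))
    for i in range(1,n):
        if stt[i,4]<60: continue
        ys,xs=np.where(l==i)
        P=np.array([onz(c,(x+x0,y+y0),.092)[:2] for x,y in zip(xs,ys)],np.float32)
        r=cv2.minAreaRect(P);mu=P.mean(0);w,v=np.linalg.eigh(np.cov(P.T))
        print(stt[i,4],cen[i]+[x0,y0],np.round(mu,4),np.round(r[0],4),np.round(r[1],4),'ang',np.arctan2(v[1,1],v[0,1]))
```

```text
1.7 [0.55697052 0.20326017 0.41888563] [-3.14052903e+00 -1.91434104e-03  2.76437926e+00] [ 1.46272640e-01  1.57881435e-01  1.27065327e+00  3.61706762e-05
  1.71524764e+00 -1.04730614e+00]
581 [280.33562823 293.11015491] [0.6419 0.1181] [0.631  0.1071] [0.1502 0.0655] ang 3.0531643826541344
236 [351.62288136 295.33050847] [0.4657 0.2183] [0.4658 0.2185] [0.0705 0.0312] ang 1.4908618944171577
286 [311.74825175 317.93006993] [0.6008 0.2242] [0.6007 0.2237] [0.0331 0.0688] ang 1.8920834322905926
376 [289.98138298 327.86968085] [0.6676 0.2213] [0.6674 0.2208] [0.0668 0.0433] ang 1.3541460876076559
157 [368.46496815 337.65605096] [0.4944 0.343 ] [0.4917 0.3431] [0.0282 0.0966] ang 3.0188155989828167
```

View pics/w1.png

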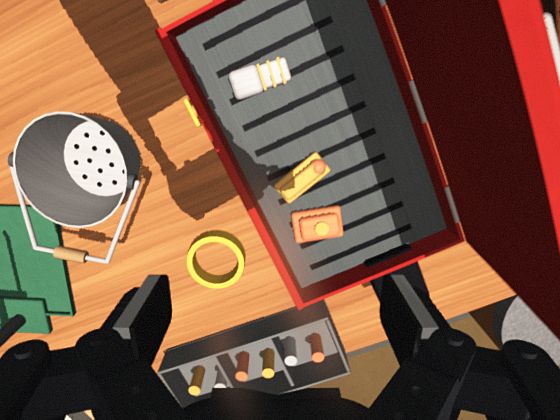

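Wrist view: same three pieces (steel 260,77; greave 303,177; breastplate 317,223), pail ears at (12,160) and (130,182), sleeve (70,255), rim corners (162,33), (302,305).

Request:
step_arm(targets=[{"linear":[90,-19,200],"twist":[0,0,1.274],"fingers":0},{"linear":[90,-19,200],"twist":[0,0,1.274],"fingers":0},{"linear":[90,-19,200],"twist":[0,0,1.274],"fingers":0},{"linear":[90,-19,200],"twist":[0,0,1.274],"fingers":0.2},{"linear":[90,-19,200],"twist":[0,0,1.274],"fingers":0.2},{"linear":[90,-19,200],"twist":[0,0,1.274],"fingers":0.2},{"linear":[90,-19,200],"twist":[0,0,1.274],"fingers":0.2},{"linear":[90,-19,200],"twist":[0,0,1.274],"fingers":0.2},{"linear":[90,-19,200],"twist":[0,0,1.274],"fingers":0.2},{"linear":[90,-19,200],"twist":[0,0,1.274],"fingers":0.2}])

```text
t: 2.53
tcp_pos: [0.464, 0.2214, 0.2203]
eef_rot: [-3.141, -0.0, 1.514]
wrist_force: [0.3, -0.2, 0.2]
finger_gap: 0.799
grip_force: 0.0
```

Request:
step_arm(targets=[{"linear":[0,0,0],"twist":[0,0,0.02],"fingers":0.2},{"linear":[0,0,0],"twist":[0,0,0.02],"fingers":0.2}])

```text
t: 2.7
tcp_pos: [0.4645, 0.221, 0.2204]
eef_rot: [3.142, -0.0, 1.501]
wrist_force: [0.7, -0.5, -0.8]
finger_gap: 0.798
grip_force: 0.0
```

```bash
cat >> h.py <<'E'
def go(x,y,z,a=None):
    st=telemetry.read_state();t=to_tool(np.array([x,y,z])-st['tcp_pos'])
    Y=rot().apply([0,1,0]);cur=np.arctan2(Y[1],Y[0]);tw=0 if a is None else (cur-a+np.pi/2)%np.pi-np.pi/2
    print('lin',np.round(t,1),'twistz',round(tw,3),'grip ang',round(cur,3),'tcp',np.round(st['tcp_pos'],4),'z',np.round(rot().apply([0,0,1]),3),'t',st['t'],'j6',st['joints'][5])
E
python3 - <<'E'
from h import *
w=load('w1');p=lambda n,v:print(n,np.round(v,4))
p('ear1',onz(w,(12,160),.085));p('ear2',onz(w,(130,182),.085));p('sleeve',onz(w,(70,255),.087))
p('corner',onz(w,(162,33),.115));p('corner2',onz(w,(302,305),.115));p('c3',onz(w,(463,240),.115))
for n,u in(('steel',(260,77)),('gr',(303,177)),('br',(317,223))):p(n,onz(w,u,.097))
go(.4658,.2185,.096,1.491-np.pi/2)
E
```

```text
ear1 [ 0.435  -0.1229  0.085 ]
ear2 [0.5215 0.0117 0.085 ]
sleeve [ 0.5816 -0.1185  0.087 ]
corner [0.3841 0.137  0.115 ]
corner2 [0.7556 0.1601 0.115 ]
c3 [0.7439 0.3855 0.115 ]
steel [0.4661 0.2176 0.097 ]
gr [0.5953 0.2222 0.097 ]
br [0.6591 0.2178 0.097 ]
lin [ -2.4   1.5 124.4] twistz 0.01 grip ang -0.069 tcp [0.4645 0.221  0.2204] z [ 0.  0. -1.] t 2.7 j6 0.2780653175012366
```

Request:
step_arm(targets=[{"linear":[-2,1,124],"twist":[0,0,0.01],"fingers":0.2},{"linear":[-2,1,124],"twist":[0,0,0.01],"fingers":0.2},{"linear":[-2,1,124],"twist":[0,0,0.01],"fingers":0.2},{"linear":[-2,1,124],"twist":[0,0,0.01],"fingers":0.2},{"linear":[-2,1,124],"twist":[0,0,0.01],"fingers":0.7},{"linear":[-2,1,124],"twist":[0,0,0.01],"fingers":0.9},{"linear":[-2,1,124],"twist":[0,0,0.01],"fingers":0.9},{"linear":[-2,1,124],"twist":[0,0,0.01],"fingers":0.9},{"linear":[-2,1,124],"twist":[0,0,0.01],"fingers":0.9}], grip_force=60)

```text
t: 3.45
tcp_pos: [0.4683, 0.2187, 0.0997]
eef_rot: [3.136, -0.002, 1.488]
wrist_force: [-0.7, 0.8, 7.4]
finger_gap: 0.376
grip_force: 60.3
```

Request:
step_arm(targets=[{"linear":[0,0,-110],"twist":[0,0,0],"fingers":0.9},{"linear":[0,0,-110],"twist":[0,0,0],"fingers":0.9},{"linear":[0,0,-110],"twist":[0,0,0],"fingers":0.9},{"linear":[-275,14,-110],"twist":[0,0,0],"fingers":0.9},{"linear":[-275,14,-110],"twist":[0,0,0],"fingers":0.9},{"linear":[-275,14,-110],"twist":[0,0,0],"fingers":0.9},{"linear":[-275,14,-110],"twist":[0,0,0],"fingers":0.9},{"linear":[-275,14,-110],"twist":[0,0,0],"fingers":0.9},{"linear":[-275,14,-110],"twist":[0,0,0],"fingers":0.9},{"linear":[-275,14,-110],"twist":[0,0,0],"fingers":0.9}])

```text
t: 4.28
tcp_pos: [0.4573, -0.0607, 0.2081]
eef_rot: [3.139, 0.002, 1.486]
wrist_force: [0.4, -0.2, -1.0]
finger_gap: 0.378
grip_force: 60.1
```

```bash
python3 -c "
from h import *
go(.462,-.055,.065);print(telemetry.read_state()['finger_gap'])"
```

```text
lin [  6.4   3.8 143.1] twistz 0 grip ang -0.085 tcp [ 0.4573 -0.0607  0.2081] z [ 0.003 -0.002 -1.   ] t 4.2833 j6 -0.30914549842695543
0.377791300585208
```

Request:
step_arm(targets=[{"linear":[6,4,140],"twist":[0,0,0],"fingers":0.9},{"linear":[6,4,140],"twist":[0,0,0],"fingers":0.9},{"linear":[6,4,140],"twist":[0,0,0],"fingers":0.9},{"linear":[6,4,140],"twist":[0,0,0],"fingers":0.9},{"linear":[6,4,140],"twist":[0,0,0],"fingers":0.45},{"linear":[6,4,140],"twist":[0,0,0],"fingers":0.45},{"linear":[6,4,-10],"twist":[0,0,0],"fingers":0.45},{"linear":[6,4,-10],"twist":[0,0,0],"fingers":0.45},{"linear":[6,4,-10],"twist":[0,0,0],"fingers":0.45},{"linear":[6,4,-10],"twist":[0,0,0],"fingers":0.45}])

```text
t: 5.12
tcp_pos: [0.4646, -0.0525, 0.2249]
eef_rot: [3.13, 0.004, 1.488]
wrist_force: [0.8, 0.2, 0.9]
finger_gap: 0.551
grip_force: 0.0
```

Run:
```python
from h import *
cat='''
def pieces(c,box=(262,270,395,345)):
    hsv=cv2.cvtColor(c['color'],cv2.COLOR_RGB2HSV);x0,y0,x1,y1=box
    H,S,V=[hsv[y0:y1,x0:x1,i].astype(int) for i in range(3)]
    m=(V>130)&~((H<4)|(H>175))
    n,l,stt,cen=cv2.connectedComponentsWithStats(m.astype(np.uint8))
    for i in range(1,n):
        if stt[i,4]<60: continue
        ys,xs=np.where(l==i)
        P=np.array([onz(c,(x+x0,y+y0),.092)[:2] for x,y in zip(xs,ys)],np.float32)
        r=cv2.minAreaRect(P);w,v=np.linalg.eigh(np.cov(P.T))
        print(stt[i,4],np.round(cen[i]+[x0,y0]),np.round(r[0],4),np.round(r[1],4),'ang',np.round(np.arctan2(v[1,1],v[0,1]),3))
'''
open('h.py','a').write(cat);exec(cat)
c=snap('scene','s2.png');pieces(c);go(.667,.221,.2,1.354-np.pi/2)
```

```text
1585 [287. 283.] [0.588  0.1351] [0.1291 0.2186] ang 3.038
140 [386. 274.] [0.3399 0.2089] [0.0297 0.0531] ang 2.589
89 [390. 286.] [0.3547 0.2447] [0.0396 0.0286] ang 1.436
286 [312. 318.] [0.6006 0.2237] [0.0331 0.0687] ang 1.893
376 [290. 328.] [0.6675 0.221 ] [0.0671 0.0433] ang 1.351
243 [376. 333.] [0.4689 0.3343] [0.1342 0.0354] ang -3.094
lin [290.  176.3  30.8] twistz 0.135 grip ang -0.082 tcp [ 0.4669 -0.0533  0.2291] z [ 0.018 -0.007 -1.   ] t 5.1667 j6 -0.28925413882026935
```

Request:
step_arm(targets=[{"linear":[290,176,25],"twist":[0,0,0.135],"fingers":0.28},{"linear":[290,176,25],"twist":[0,0,0.135],"fingers":0.28},{"linear":[290,176,25],"twist":[0,0,0.135],"fingers":0.28},{"linear":[290,176,25],"twist":[0,0,0.135],"fingers":0.28},{"linear":[290,176,25],"twist":[0,0,0.135],"fingers":0.28},{"linear":[290,176,25],"twist":[0,0,0.135],"fingers":0.28},{"linear":[290,176,25],"twist":[0,0,0.135],"fingers":0.28},{"linear":[290,176,25],"twist":[0,0,0.135],"fingers":0.28},{"linear":[290,176,25],"twist":[0,0,0.135],"fingers":0.28},{"linear":[290,176,25],"twist":[0,0,0.135],"fingers":0.28}])

```text
t: 6.0
tcp_pos: [0.6629, 0.2261, 0.1937]
eef_rot: [3.138, -0.002, 1.356]
wrist_force: [-0.7, -0.5, -0.3]
finger_gap: 0.719
grip_force: 0.0
```

Request:
step_arm(targets=[{"linear":[0,0,0],"twist":[0,0,0],"fingers":0.28},{"linear":[0,0,0],"twist":[0,0,0],"fingers":0.28}])

```text
t: 6.17
tcp_pos: [0.6614, 0.2221, 0.1934]
eef_rot: [3.139, -0.0, 1.352]
wrist_force: [-0.1, -0.2, 0.2]
finger_gap: 0.72
grip_force: 0.0
```

```bash
python3 -c "
from h import *
go(.667,.221,.098,1.354-np.pi/2)"
```

```text
lin [ 0.1  5.4 95.4] twistz -0.002 grip ang -0.218 tcp [0.6614 0.2221 0.1934] z [ 0.002 -0.    -1.   ] t 6.1667 j6 0.37002940151356933
```

Then grip, lift and go towards the pail.

Request:
step_arm(targets=[{"linear":[0,5,96],"twist":[0,0,0],"fingers":0.28},{"linear":[0,5,96],"twist":[0,0,0],"fingers":0.28},{"linear":[0,5,96],"twist":[0,0,0],"fingers":0.28},{"linear":[0,5,96],"twist":[0,0,0],"fingers":0.28},{"linear":[0,5,96],"twist":[0,0,0],"fingers":0.7},{"linear":[0,5,96],"twist":[0,0,0],"fingers":0.9},{"linear":[0,5,96],"twist":[0,0,0],"fingers":0.9},{"linear":[0,5,-14],"twist":[0,0,0],"fingers":0.9},{"linear":[0,5,-14],"twist":[0,0,0],"fingers":0.9},{"linear":[0,5,-14],"twist":[0,0,0],"fingers":0.9}])

```text
t: 7.0
tcp_pos: [0.6676, 0.2222, 0.2114]
eef_rot: [3.135, -0.002, 1.353]
wrist_force: [1.4, -0.1, 1.3]
finger_gap: 0.49
grip_force: 61.4
```

```bash
python3 -c "
from h import *
go(.492,-.06,.21);print(telemetry.read_state()['finger_gap'])"
```

```text
lin [-3.135e+02 -1.104e+02 -1.000e-01] twistz 0 grip ang -0.218 tcp [0.6676 0.2222 0.2114] z [ 0.007  0.001 -1.   ] t 7.0 j6 0.3678249006025498
0.4903961574867775
```

Request:
step_arm(targets=[{"linear":[-313,-108,0],"twist":[0,0,0],"fingers":0.9},{"linear":[-313,-108,0],"twist":[0,0,0],"fingers":0.9},{"linear":[-313,-108,0],"twist":[0,0,0],"fingers":0.9},{"linear":[-313,-108,0],"twist":[0,0,0],"fingers":0.9},{"linear":[-313,-108,0],"twist":[0,0,0],"fingers":0.9},{"linear":[-313,-108,0],"twist":[0,0,0],"fingers":0.9},{"linear":[-313,-108,0],"twist":[0,0,0],"fingers":0.9},{"linear":[-313,-108,0],"twist":[0,0,0],"fingers":0.9},{"linear":[-313,-108,0],"twist":[0,0,0],"fingers":0.9},{"linear":[-313,-108,0],"twist":[0,0,0],"fingers":0.9}])

```text
t: 7.83
tcp_pos: [0.4928, -0.062, 0.2068]
eef_rot: [3.139, 0.0, 1.349]
wrist_force: [1.1, 0.6, -0.4]
finger_gap: 0.488
grip_force: 61.4
```

```bash
python3 -c "
from h import *
go(.494,-.06,.07);print(telemetry.read_state()['finger_gap'])"
```

```text
lin [  2.3   0.4 136.8] twistz 0 grip ang -0.222 tcp [ 0.4928 -0.062   0.2068] z [ 0.003 -0.001 -1.   ] t 7.8333 j6 -0.14748828023722055
0.48830044239301024
```

Request:
step_arm(targets=[{"linear":[2,0,125],"twist":[0,0,0],"fingers":0.9},{"linear":[2,0,125],"twist":[0,0,0],"fingers":0.9},{"linear":[2,0,125],"twist":[0,0,0],"fingers":0.9},{"linear":[2,0,125],"twist":[0,0,0],"fingers":0.9},{"linear":[2,0,125],"twist":[0,0,0],"fingers":0.36},{"linear":[2,0,125],"twist":[0,0,0],"fingers":0.36},{"linear":[2,0,-10],"twist":[0,0,0],"fingers":0.36},{"linear":[2,0,-10],"twist":[0,0,0],"fingers":0.36},{"linear":[2,0,-10],"twist":[0,0,0],"fingers":0.36},{"linear":[2,0,-10],"twist":[0,0,0],"fingers":0.36}])

```text
t: 8.67
tcp_pos: [0.4989, -0.0599, 0.2275]
eef_rot: [3.121, 0.003, 1.354]
wrist_force: [0.9, 0.3, 1.7]
finger_gap: 0.64
grip_force: 0.0
```

Run:
```python
from h import *
c=snap('scene','s3.png');pieces(c);go(.6007,.2237,.2,1.892-np.pi/2)
a=cv2.imread('pics/scene0.png');b=cv2.imread('pics/s3.png')
```

```text
1589 [287. 283.] [0.5867 0.1357] [0.1291 0.2215] ang 3.037
139 [386. 274.] [0.3399 0.2089] [0.0297 0.0531] ang 2.594
88 [390. 286.] [0.3547 0.2447] [0.0396 0.0286] ang 1.451
287 [312. 318.] [0.6007 0.2237] [0.0331 0.0688] ang 1.892
245 [376. 333.] [0.4689 0.3343] [0.1342 0.0354] ang -3.091
lin [299.   37.8  26.7] twistz -0.538 grip ang -0.217 tcp [ 0.4988 -0.06    0.2268] z [ 0.019 -0.007 -1.   ] t 8.7167 j6 -0.1434872936097163
```

Request:
step_arm(targets=[{"linear":[299,38,25],"twist":[0,0,-0.538],"fingers":0.25},{"linear":[299,38,25],"twist":[0,0,-0.538],"fingers":0.25},{"linear":[299,38,25],"twist":[0,0,-0.538],"fingers":0.25},{"linear":[299,38,25],"twist":[0,0,-0.538],"fingers":0.25},{"linear":[299,38,25],"twist":[0,0,-0.538],"fingers":0.25},{"linear":[299,38,25],"twist":[0,0,-0.538],"fingers":0.25},{"linear":[299,38,25],"twist":[0,0,-0.538],"fingers":0.25},{"linear":[299,38,25],"twist":[0,0,-0.538],"fingers":0.25},{"linear":[299,38,25],"twist":[0,0,-0.538],"fingers":0.25},{"linear":[299,38,25],"twist":[0,0,-0.538],"fingers":0.25}])

```text
t: 9.55
tcp_pos: [0.5957, 0.2256, 0.192]
eef_rot: [3.139, 0.001, 1.892]
wrist_force: [0.6, 0.2, -0.4]
finger_gap: 0.751
grip_force: 0.0
```

Request:
step_arm(targets=[{"linear":[0,0,0],"twist":[0,0,0],"fingers":0.25},{"linear":[0,0,0],"twist":[0,0,0],"fingers":0.25}])

```text
t: 9.72
tcp_pos: [0.5954, 0.2238, 0.1913]
eef_rot: [3.14, 0.001, 1.889]
wrist_force: [-0.0, -0.0, -0.3]
finger_gap: 0.752
grip_force: 0.0
```

```bash
python3 -c "
from h import *
go(.6007,.2237,.098,1.892-np.pi/2)"
```

```text
lin [-1.7  4.9 93.3] twistz -0.003 grip ang 0.318 tcp [0.5954 0.2238 0.1913] z [ 0.001 -0.    -1.   ] t 9.7167 j6 -0.14803606715876022
```

Request:
step_arm(targets=[{"linear":[-2,5,94],"twist":[0,0,0],"fingers":0.25},{"linear":[-2,5,94],"twist":[0,0,0],"fingers":0.25},{"linear":[-2,5,94],"twist":[0,0,0],"fingers":0.25},{"linear":[-2,5,94],"twist":[0,0,0],"fingers":0.25},{"linear":[-2,5,94],"twist":[0,0,0],"fingers":0.7},{"linear":[-2,5,94],"twist":[0,0,0],"fingers":0.9},{"linear":[-2,5,94],"twist":[0,0,0],"fingers":0.9},{"linear":[-2,5,-16],"twist":[0,0,0],"fingers":0.9},{"linear":[-2,5,-16],"twist":[0,0,0],"fingers":0.9},{"linear":[-2,5,-16],"twist":[0,0,0],"fingers":0.9}])

```text
t: 10.55
tcp_pos: [0.6025, 0.2254, 0.2129]
eef_rot: [3.134, 0.001, 1.891]
wrist_force: [0.7, 1.0, 0.1]
finger_gap: 0.348
grip_force: 59.6
```

```bash
python3 -c "
from h import *
go(.478,-.055,.21,-.05);print(telemetry.read_state()['finger_gap'])"
```

```text
lin [-227.  -206.4    1.6] twistz 0.37 grip ang 0.32 tcp [0.6025 0.2254 0.2129] z [ 0.008  0.001 -1.   ] t 10.55 j6 -0.14971221573283172
0.347949392140902
```

Request:
step_arm(targets=[{"linear":[-227,-206,0],"twist":[0,0,0.37],"fingers":0.9},{"linear":[-227,-206,0],"twist":[0,0,0.37],"fingers":0.9},{"linear":[-227,-206,0],"twist":[0,0,0.37],"fingers":0.9},{"linear":[-227,-206,0],"twist":[0,0,0.37],"fingers":0.9},{"linear":[-227,-206,0],"twist":[0,0,0.37],"fingers":0.9},{"linear":[-227,-206,0],"twist":[0,0,0.37],"fingers":0.9},{"linear":[-227,-206,0],"twist":[0,0,0.37],"fingers":0.9},{"linear":[-227,-206,0],"twist":[0,0,0.37],"fingers":0.9},{"linear":[-227,-206,0],"twist":[0,0,0.37],"fingers":0.9},{"linear":[-227,-206,0],"twist":[0,0,0.37],"fingers":0.9}])

```text
t: 11.38
tcp_pos: [0.477, -0.056, 0.2081]
eef_rot: [3.138, 0.001, 1.519]
wrist_force: [1.6, -0.3, -0.7]
finger_gap: 0.349
grip_force: 59.7
```

Run:
```python
from h import *
snap('side','d4.png')
go(.478,-.055,.085,-.05);print(telemetry.read_state()['finger_gap'])
```

```text
lin [  0.3   0.5 122.8] twistz -0.0 grip ang -0.05 tcp [ 0.4771 -0.0552  0.2078] z [ 0.003 -0.    -1.   ] t 11.4333 j6 -0.31763356050504254
0.3474940490350028
```

Request:
step_arm(targets=[{"linear":[0,0,130],"twist":[0,0,0],"fingers":0.9},{"linear":[0,0,130],"twist":[0,0,0],"fingers":0.9},{"linear":[0,0,130],"twist":[0,0,0],"fingers":0.9},{"linear":[0,0,130],"twist":[0,0,0],"fingers":0.9},{"linear":[0,0,130],"twist":[0,0,0],"fingers":0.45},{"linear":[0,0,130],"twist":[0,0,0],"fingers":0.45},{"linear":[0,0,-60],"twist":[0,0,0],"fingers":0.45},{"linear":[0,0,-60],"twist":[0,0,0],"fingers":0.45},{"linear":[0,0,-60],"twist":[0,0,0],"fingers":0.45},{"linear":[0,0,-60],"twist":[0,0,0],"fingers":0.45}])

```text
t: 12.27
tcp_pos: [0.4776, -0.0553, 0.2494]
eef_rot: [3.135, 0.002, 1.522]
wrist_force: [1.1, -0.0, -0.3]
finger_gap: 0.552
grip_force: 0.0
```

Request:
step_arm(targets=[{"linear":[0,-80,-20],"twist":[0,0,0],"fingers":0.45},{"linear":[0,-80,-20],"twist":[0,0,0],"fingers":0.45},{"linear":[0,-80,-20],"twist":[0,0,0],"fingers":0.45},{"linear":[0,-80,-20],"twist":[0,0,0],"fingers":0.45}])

```text
t: 12.6
tcp_pos: [0.3972, -0.0516, 0.268]
eef_rot: [3.131, 0.004, 1.521]
wrist_force: [-1.5, -0.6, -0.1]
finger_gap: 0.55
grip_force: 0.0
```

Run:
```python
from h import *
c=snap('scene','s5.png');d=snap('side','d5.png');w=snap('wrist','w5.png')
pieces(c)
print(proj(w,[(.478,-.055,.03),(.58,-.12,.085)]))
z=lambda a,b:cv2.resize(a[b[1]:b[3],b[0]:b[2]],(400,400),interpolation=cv2.INTER_CUBIC)
A=c['color'][:,:,::-1];B=d['color'][:,:,::-1]
cv2.imwrite('pics/v5.png',np.hstack([z(A,(190,130,360,300)),z(B,(190,170,360,340))]))
```

```text
1594 [287. 284.] [0.5867 0.1357] [0.1291 0.2215] ang 3.038
229 [388. 278.] [0.3503 0.2287] [0.0744 0.0531] ang 1.278
244 [376. 333.] [0.4689 0.3343] [0.1342 0.0353] ang -3.09
[[353.60908113 169.41833169]
 [473.39104629 246.12279441]]
```

View pics/v5.png

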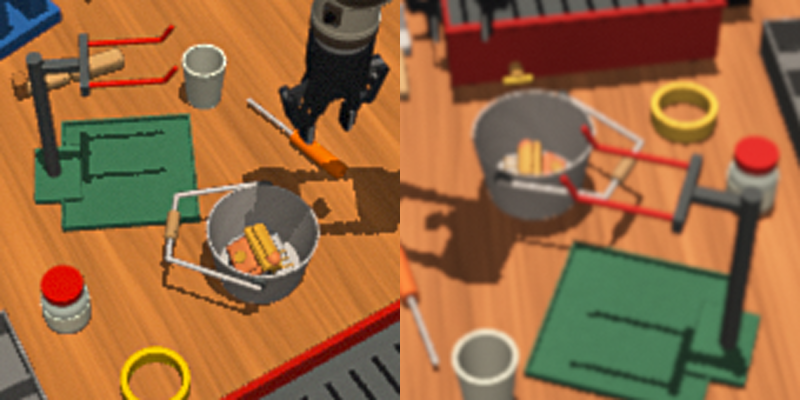

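View pics/w5.png

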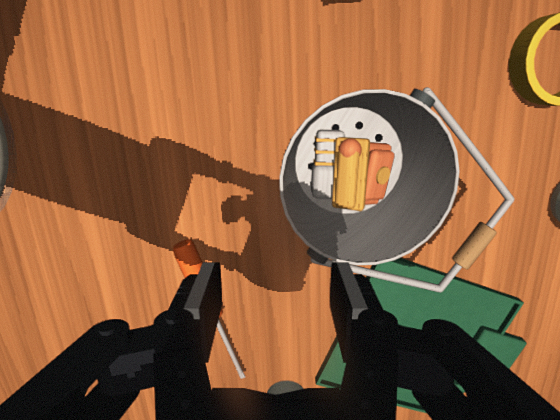

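Wrist view: steel, greave and breastplate all lie in the pail; ears (425,97) and (320,257), sleeve (475,245). Now pail and hook geometry.

Run:
```python
from h import *
w=load('w5');p=lambda n,v:print(n,np.round(v,4))
e1=onz(w,(425,97),.085);e2=onz(w,(320,257),.085);p('ear',e1);p('ear',e2);p('mid',(e1+e2)/2);d=e1-e2;print('yaw',np.arctan2(d[1],d[0])-np.pi/2)
p('sleeve',onz(w,(475,245),.088));a=onz(w,(510,200),.085);b=onz(w,(440,289),.085);p('wiremid',(a+b)/2);d=a-b;print('yaw',np.arctan2(d[1],d[0])-np.pi/2)
for f,box in(('s5',(215,130,275,175)),('d5',(255,215,325,275))):
    c=load(f);x0,y0,x1,y1=box;h=cv2.cvtColor(c['color'],cv2.COLOR_RGB2HSV)[y0:y1,x0:x1].astype(int)
    m=((h[...,0]<6)|(h[...,0]>172))&(h[...,1]>150)&(h[...,2]>70)
    n,l,s,_=cv2.connectedComponentsWithStats(m.astype(np.uint8))
    for i in range(1,n):
        if s[i,4]<30: continue
        ys,xs=np.where(l==i);P=np.array([onz(c,(x+x0,y+y0),.239)[:2] for x,y in zip(xs,ys)],np.float32)
        print(f,s[i],'x',P[:,0].min(),P[:,0].max())
        Q=P[P[:,0]>P[:,0].min()+.025];L=cv2.fitLine(Q,cv2.DIST_HUBER,0,1e-3,1e-3).ravel()
        if L[0]<0:L[:2]*=-1
        q=lambda x:np.round([x,L[3]+(x-L[2])*L[1]/L[0]],4)
        print('  yaw',np.arctan2(L[1],L[0]),q(.55),q(.58),'ends',np.round(P[P[:,0].argmin()],4),np.round(P[P[:,0].argmax()],4))
```

```text
ear [0.524  0.0148 0.085 ]
ear [ 0.4369 -0.1227  0.085 ]
mid [ 0.4805 -0.054   0.085 ]
yaw -0.5647992145339025
sleeve [ 0.5796 -0.1175  0.088 ]
wiremid [ 0.5808 -0.12    0.085 ]
yaw -0.5767550022864004
s5 [12 11 37  9 71] x 0.47554904 0.5918812
  yaw -0.41420975 [ 0.55   -0.3211] [ 0.58   -0.3343] ends [ 0.4755 -0.3147] [ 0.5919 -0.3354]
s5 [13 28 37  9 74] x 0.50614697 0.61856633
  yaw -0.40409547 [ 0.55   -0.2408] [ 0.58   -0.2536] ends [ 0.5061 -0.2473] [ 0.6186 -0.2684]
d5 [ 12   8  46  19 122] x 0.51628447 0.61825114
  yaw -0.40416 [ 0.55   -0.2411] [ 0.58   -0.2539] ends [ 0.5163 -0.2057] [ 0.6183 -0.2663]
d5 [  3  30  48  19 148] x 0.48629463 0.58883667
  yaw -0.40125346 [ 0.55  -0.322] [ 0.58   -0.3348] ends [ 0.4863 -0.2749] [ 0.5888 -0.3349]
```

```bash
python3 -c "
from h import *
go(.581,-.1195,.18,-.57)"
```

```text
lin [-58.7 186.3  85.1] twistz 0.52 grip ang -0.05 tcp [ 0.3976 -0.0516  0.2645] z [ 0.003 -0.001 -1.   ] t 12.75 j6 -0.38312159439437804
```

Request:
step_arm(targets=[{"linear":[-59,186,10],"twist":[0,0,0.52],"fingers":0.52},{"linear":[-59,186,10],"twist":[0,0,0.52],"fingers":0.52},{"linear":[-59,186,10],"twist":[0,0,0.52],"fingers":0.52},{"linear":[-59,186,10],"twist":[0,0,0.52],"fingers":0.52},{"linear":[-59,186,10],"twist":[0,0,0.52],"fingers":0.52},{"linear":[-59,186,85],"twist":[0,0,0.52],"fingers":0.52},{"linear":[-59,186,85],"twist":[0,0,0.52],"fingers":0.52},{"linear":[-59,186,85],"twist":[0,0,0.52],"fingers":0.52},{"linear":[-59,186,85],"twist":[0,0,0.52],"fingers":0.52},{"linear":[-59,186,85],"twist":[0,0,0.52],"fingers":0.52}])

```text
t: 13.58
tcp_pos: [0.5804, -0.1198, 0.1794]
eef_rot: [3.14, -0.0, 1.001]
wrist_force: [0.6, -0.2, 1.0]
finger_gap: 0.481
grip_force: 0.0
```

```bash
python3 -c "
from h import *
go(.581,-.1195,.086,-.57)"
```

```text
lin [ 0.5  0.2 93.4] twistz 0.0 grip ang -0.57 tcp [ 0.5804 -0.1198  0.1794] z [ 0.002 -0.001 -1.   ] t 13.5833 j6 0.16240213479662377
```

Request:
step_arm(targets=[{"linear":[0,0,93],"twist":[0,0,0],"fingers":0.52},{"linear":[0,0,93],"twist":[0,0,0],"fingers":0.52},{"linear":[0,0,93],"twist":[0,0,0],"fingers":0.52},{"linear":[0,0,93],"twist":[0,0,0],"fingers":0.52},{"linear":[0,0,93],"twist":[0,0,0],"fingers":0.95},{"linear":[0,0,93],"twist":[0,0,0],"fingers":0.95},{"linear":[0,0,93],"twist":[0,0,0],"fingers":0.95},{"linear":[0,0,93],"twist":[0,0,0],"fingers":0.95}], grip_force=100)

```text
t: 14.25
tcp_pos: [0.5813, -0.1202, 0.0881]
eef_rot: [3.136, -0.001, 1.001]
wrist_force: [-0.7, -0.0, 4.9]
finger_gap: 0.173
grip_force: 97.7
```

Request:
step_arm(targets=[{"linear":[0,-1.5,-19],"twist":[0,0,0],"fingers":0.95},{"linear":[0,-6,-37.7],"twist":[0,0,0],"fingers":0.95},{"linear":[0,-13.3,-55.4],"twist":[0,0,0],"fingers":0.95},{"linear":[0,-23.3,-71.7],"twist":[0,0,0],"fingers":0.95},{"linear":[0,-35.7,-86.3],"twist":[0,0,0],"fingers":0.95}])

```text
t: 14.67
tcp_pos: [0.5508, -0.1009, 0.1743]
eef_rot: [3.136, -0.001, 1.0]
wrist_force: [1.1, 0.8, 0.7]
finger_gap: 0.172
grip_force: 98.1
```

Request:
step_arm(targets=[{"linear":[0,-14.6,-12.4],"twist":[0,0,0],"fingers":0.95},{"linear":[0,-30.9,-22.4],"twist":[0,0,0],"fingers":0.95},{"linear":[0,-48.6,-29.7],"twist":[0,0,0],"fingers":0.95},{"linear":[0,-67.3,-34],"twist":[0,0,0],"fingers":0.95},{"linear":[0,-82,-34],"twist":[0,0,0],"fingers":0.95},{"linear":[0,-84,-34],"twist":[0,0,0],"fingers":0.95},{"linear":[0,-84,-34],"twist":[0,0,0],"fingers":0.95},{"linear":[0,-84,-34],"twist":[0,0,0],"fingers":0.95}])

```text
t: 15.33
tcp_pos: [0.4824, -0.0563, 0.2114]
eef_rot: [3.128, -0.003, 1.001]
wrist_force: [1.1, -0.3, 16.2]
finger_gap: 0.175
grip_force: 100.0
```

Run:
```python
from h import *
d=snap('side','d6.png');c=snap('scene','s6.png')
z=lambda a,b:cv2.resize(a[b[1]:b[3],b[0]:b[2]],(400,400),interpolation=cv2.INTER_CUBIC)
cv2.imwrite('pics/v6.png',np.hstack([z(c['color'][:,:,::-1],(190,130,360,300)),z(d['color'][:,:,::-1],(160,140,360,340))]))
go(.558,-.2845,.29,-.405);print(telemetry.read_state()['joints'])
```

```text
lin [-151.   187.6  -76.6] twistz -0.165 grip ang -0.57 tcp [ 0.4826 -0.0564  0.2114] z [ 0.013 -0.005 -1.   ] t 15.4333 j6 0.20432476017114037
[-3.65897434e-01 -5.24889119e-02  1.89535110e+00  2.46233431e-04
  1.28509444e+00  2.04324760e-01]
```

View pics/v6.png

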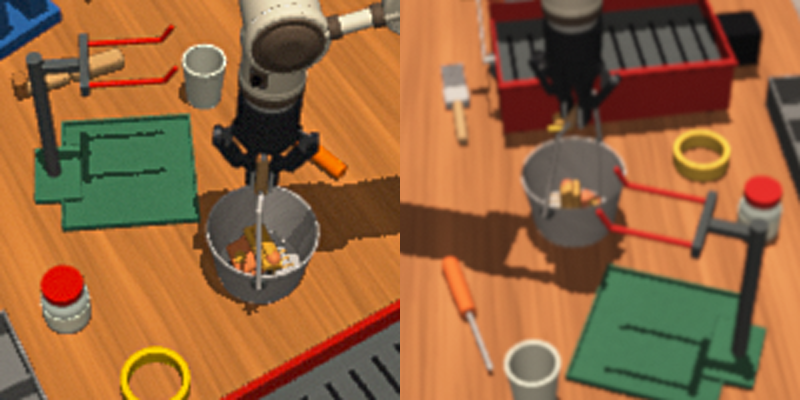

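Bail is upright over the pail with pieces inside; hook in view beyond. Lifting straight up, then to a spot in front of the prong tips.

Request:
step_arm(targets=[{"linear":[0,0,-10],"twist":[0,0,0],"fingers":0.95},{"linear":[0,0,-20],"twist":[0,0,0],"fingers":0.95},{"linear":[0,0,-35],"twist":[0,0,0],"fingers":0.95},{"linear":[0,0,-50],"twist":[0,0,0],"fingers":0.95},{"linear":[0,0,-65],"twist":[0,0,0],"fingers":0.95},{"linear":[0,0,-80],"twist":[0,0,0],"fingers":0.95},{"linear":[0,0,-92],"twist":[0,0,0],"fingers":0.95},{"linear":[0,0,-97],"twist":[0,0,0],"fingers":0.95},{"linear":[0,0,-97],"twist":[0,0,0],"fingers":0.95}])

```text
t: 16.18
tcp_pos: [0.4788, -0.0551, 0.3033]
eef_rot: [3.14, -0.0, 1.001]
wrist_force: [-0.0, -0.7, -7.4]
finger_gap: 0.169
grip_force: 98.6
```

Run:
```python
from h import *
go(.5625-.1*.919,-.2865+.1*.394,.306,-.405);print(telemetry.read_state()['wrist_force'])
s=load('s6');d=load('d6')
# cup by triangulated top centre
print('cup',onz(s,(277,156),.085),onz(d,(227,321),.085))
```

```text
lin [-166.1   96.7   -2.6] twistz -0.165 grip ang -0.57 tcp [ 0.4788 -0.0551  0.3033] z [ 0.001 -0.001 -1.   ] t 16.1833 j6 0.20401568641338258
[-0.02507253 -0.65130482 -7.42184845]
cup [ 0.39742495 -0.36489501  0.085     ] [ 0.39936542 -0.37176334  0.085     ]
```

Request:
step_arm(targets=[{"linear":[-12,7,-3],"twist":[0,0,-0.01],"fingers":0.95},{"linear":[-28,16,-3],"twist":[0,0,-0.03],"fingers":0.95},{"linear":[-46,27,-3],"twist":[0,0,-0.05],"fingers":0.95},{"linear":[-66,38,-3],"twist":[0,0,-0.07],"fingers":0.95},{"linear":[-88,51,-3],"twist":[0,0,-0.09],"fingers":0.95},{"linear":[-110,64,-3],"twist":[0,0,-0.11],"fingers":0.95},{"linear":[-130,76,-3],"twist":[0,0,-0.13],"fingers":0.95},{"linear":[-147,86,-3],"twist":[0,0,-0.15],"fingers":0.95},{"linear":[-159,93,-3],"twist":[0,0,-0.16],"fingers":0.95},{"linear":[-166,97,-3],"twist":[0,0,-0.165],"fingers":0.95}])

```text
t: 17.02
tcp_pos: [0.4698, -0.2485, 0.3036]
eef_rot: [-3.139, 0.0, 1.165]
wrist_force: [-0.3, 0.3, -7.0]
finger_gap: 0.173
grip_force: 98.5
```

Request:
step_arm(targets=[{"linear":[0,0,0],"twist":[0,0,0],"fingers":0.95},{"linear":[0,0,0],"twist":[0,0,0],"fingers":0.95},{"linear":[0,0,0],"twist":[0,0,0],"fingers":0.95},{"linear":[0,0,0],"twist":[0,0,0],"fingers":0.95},{"linear":[0,0,0],"twist":[0,0,0],"fingers":0.95}])

```text
t: 17.43
tcp_pos: [0.4706, -0.2463, 0.3052]
eef_rot: [-3.141, 0.0, 1.167]
wrist_force: [0.3, -1.2, -7.4]
finger_gap: 0.173
grip_force: 98.5
```

Run:
```python
from h import *
d=snap('side','d7.png');c=snap('scene','s7.png')
z=lambda a,b:cv2.resize(a[b[1]:b[3],b[0]:b[2]],(400,400),interpolation=cv2.INTER_CUBIC)
cv2.imwrite('pics/v7.png',np.hstack([z(c['color'][:,:,::-1],(190,110,340,260)),z(d['color'][:,:,::-1],(180,170,350,340))]))
go(.558,-.2845,.306,-.405);print(telemetry.read_state()['wrist_force'],telemetry.read_state()['finger_gap'])
```

```text
lin [-0.7 95.3 -0.7] twistz 0.001 grip ang -0.404 tcp [ 0.4706 -0.2464  0.3053] z [-0.  0. -1.] t 17.5333 j6 -0.3058736619414703
[-0.33303321  0.01345318 -7.05610752] 0.1738024985123635
```

View pics/v7.png

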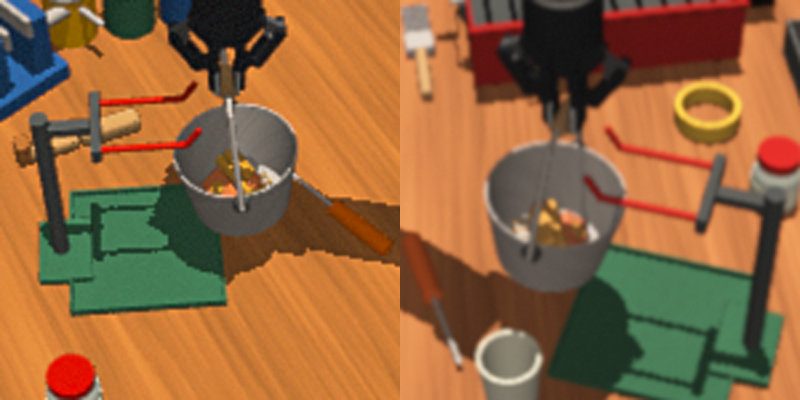

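The pail hangs upright from the grip, bail plane in front of the tips, tips aimed into the loop. Moving in along the prongs.

Request:
step_arm(targets=[{"linear":[0,6,0],"twist":[0,0,0],"fingers":0.95},{"linear":[0,16,0],"twist":[0,0,0],"fingers":0.95},{"linear":[0,28,0],"twist":[0,0,0],"fingers":0.95},{"linear":[0,41,0],"twist":[0,0,0],"fingers":0.95},{"linear":[0,54,0],"twist":[0,0,0],"fingers":0.95},{"linear":[0,67,0],"twist":[0,0,0],"fingers":0.95},{"linear":[0,79,0],"twist":[0,0,0],"fingers":0.95},{"linear":[0,88,0],"twist":[0,0,0],"fingers":0.95},{"linear":[0,94,0],"twist":[0,0,0],"fingers":0.95},{"linear":[0,95,0],"twist":[0,0,0],"fingers":0.95}])

```text
t: 18.37
tcp_pos: [0.5588, -0.2848, 0.3048]
eef_rot: [3.141, -0.0, 1.166]
wrist_force: [0.5, -0.2, -7.5]
finger_gap: 0.174
grip_force: 98.5
```

Request:
step_arm(targets=[{"linear":[0,0,0],"twist":[0,0,0],"fingers":0.95},{"linear":[0,0,0],"twist":[0,0,0],"fingers":0.95},{"linear":[0,0,0],"twist":[0,0,0],"fingers":0.95},{"linear":[0,0,10],"twist":[0,0,0],"fingers":0.95},{"linear":[0,0,20],"twist":[0,0,0],"fingers":0.95},{"linear":[0,0,30],"twist":[0,0,0],"fingers":0.95},{"linear":[0,0,40],"twist":[0,0,0],"fingers":0.95},{"linear":[0,0,48],"twist":[0,0,0],"fingers":0.95},{"linear":[0,0,52],"twist":[0,0,0],"fingers":0.95},{"linear":[0,0,52],"twist":[0,0,0],"fingers":0.95}])

```text
t: 19.2
tcp_pos: [0.5576, -0.2842, 0.2521]
eef_rot: [-3.14, -0.0, 1.166]
wrist_force: [0.4, -0.1, -6.8]
finger_gap: 0.176
grip_force: 98.5
```

Run:
```python
from h import *
d=snap('side','d8.png');c=snap('scene','s8.png')
z=lambda a,b:cv2.resize(a[b[1]:b[3],b[0]:b[2]],(400,400),interpolation=cv2.INTER_CUBIC)
cv2.imwrite('pics/v8.png',np.hstack([z(c['color'][:,:,::-1],(190,90,340,240)),z(d['color'][:,:,::-1],(200,190,350,340))]))
go(.558,-.2845,.25,-.405);print(telemetry.read_state()['wrist_force'],telemetry.read_state()['finger_gap'])
```

```text
lin [ 0.1 -0.2  3.6] twistz -0.0 grip ang -0.405 tcp [ 0.5582 -0.2847  0.2536] z [ 0.001 -0.001 -1.   ] t 19.3 j6 -0.2592158616675144
[ 0.9813735  -0.36641623 -6.83302484] 0.17205549504714593
```

View pics/v8.png

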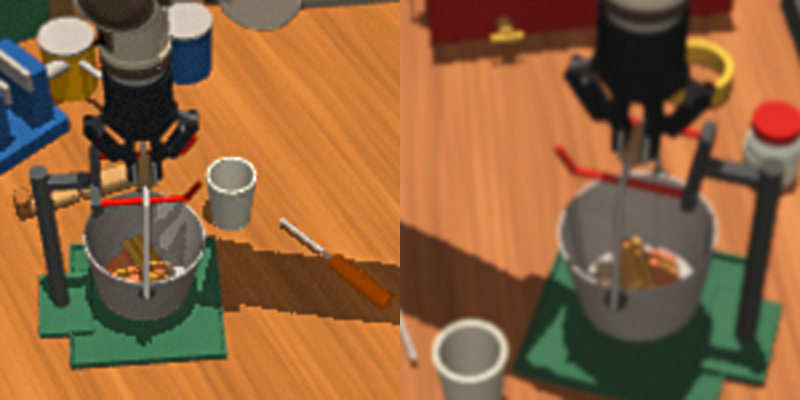

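Bail lies over both prongs, between the tips and the cross bar; lowering the last millimetres.

Request:
step_arm(targets=[{"linear":[0,0,2],"twist":[0,0,0],"fingers":0.95},{"linear":[0,0,4],"twist":[0,0,0],"fingers":0.95},{"linear":[0,0,6],"twist":[0,0,0],"fingers":0.95},{"linear":[0,0,6],"twist":[0,0,0],"fingers":0.95}])

```text
t: 19.63
tcp_pos: [0.5587, -0.285, 0.2507]
eef_rot: [3.138, 0.001, 1.166]
wrist_force: [-3.7, 2.1, 5.0]
finger_gap: 0.171
grip_force: 99.9
```

Request:
step_arm(targets=[{"linear":[0,0,-2],"twist":[0,0,0],"fingers":0.95},{"linear":[0,0,-2],"twist":[0,0,0],"fingers":0.75},{"linear":[0,0,-2],"twist":[0,0,0],"fingers":0.6},{"linear":[0,0,-2],"twist":[0,0,0],"fingers":0.6},{"linear":[0,0,-2],"twist":[0,0,0],"fingers":0.6},{"linear":[0,0,-2],"twist":[0,0,0],"fingers":0.6}])

```text
t: 20.13
tcp_pos: [0.558, -0.2846, 0.2495]
eef_rot: [3.141, 0.0, 1.166]
wrist_force: [-0.3, -1.0, -0.4]
finger_gap: 0.401
grip_force: 0.0
```

Request:
step_arm(targets=[{"linear":[0,0,-15],"twist":[0,0,0],"fingers":0.6},{"linear":[0,0,-35],"twist":[0,0,0],"fingers":0.6},{"linear":[0,0,-70],"twist":[0,0,0],"fingers":0.6},{"linear":[0,0,-110],"twist":[0,0,0],"fingers":0.6},{"linear":[0,0,-150],"twist":[0,0,0],"fingers":0.6},{"linear":[0,0,-170],"twist":[0,0,0],"fingers":0.6},{"linear":[0,0,-170],"twist":[0,0,0],"fingers":0.6}])

```text
t: 20.72
tcp_pos: [0.5591, -0.2854, 0.4268]
eef_rot: [3.13, 0.003, 1.166]
wrist_force: [0.8, 0.7, 1.3]
finger_gap: 0.404
grip_force: 0.0
```

Run:
```python
from h import *
d=snap('side','d9.png');c=snap('scene','s9.png')
z=lambda a,b:cv2.resize(a[b[1]:b[3],b[0]:b[2]],(400,400),interpolation=cv2.INTER_CUBIC)
cv2.imwrite('pics/v9.png',np.hstack([z(c['color'][:,:,::-1],(190,90,340,240)),z(d['color'][:,:,::-1],(200,190,350,340))]))
go(.33,.2,.3,0)
```

```text
lin [ 355.6 -400.9  119.1] twistz -0.405 grip ang -0.405 tcp [ 0.5581 -0.2847  0.4201] z [ 0.002 -0.001 -1.   ] t 20.8167 j6 -0.25919193250087863
```

View pics/v9.png

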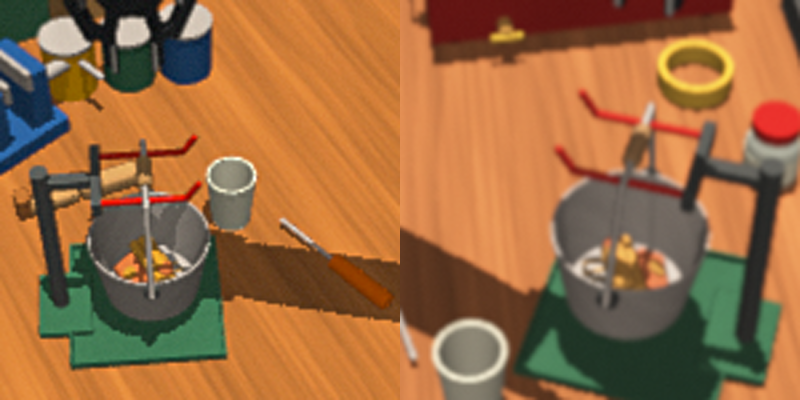

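The pail hangs by its bail on both prongs, upright, pieces inside. Now to the lid stay: hover near the knee pad.

Request:
step_arm(targets=[{"linear":[200,-220,0],"twist":[0,0,-1.0],"fingers":0.5},{"linear":[200,-220,0],"twist":[0,0,-1.0],"fingers":0.5},{"linear":[200,-220,0],"twist":[0,0,-1.0],"fingers":0.5},{"linear":[200,-220,0],"twist":[0,0,-1.0],"fingers":0.5},{"linear":[200,-220,0],"twist":[0,0,-1.0],"fingers":0.5},{"linear":[200,-220,0],"twist":[0,0,-1.0],"fingers":0.5},{"linear":[200,-220,0],"twist":[0,0,-1.0],"fingers":0.5},{"linear":[200,-220,0],"twist":[0,0,-1.0],"fingers":0.5},{"linear":[200,-220,0],"twist":[0,0,-1.0],"fingers":0.5},{"linear":[200,-220,0],"twist":[0,0,-1.0],"fingers":0.5}])

```text
t: 21.65
tcp_pos: [0.4341, -0.0139, 0.4176]
eef_rot: [-3.14, -0.002, 2.163]
wrist_force: [-0.7, 0.2, -0.1]
finger_gap: 0.501
grip_force: 0.0
```

```bash
python3 -c "
from h import *
go(.33,.22,.34,1.6)"
```

```text
lin [252.   44.3  77.9] twistz -1.008 grip ang 0.592 tcp [ 0.4341 -0.0139  0.4176] z [-0.002  0.    -1.   ] t 21.65 j6 -0.9036930361272089
```

Request:
step_arm(targets=[{"linear":[252,44,78],"twist":[0,0,-1.008],"fingers":0.5},{"linear":[252,44,78],"twist":[0,0,-1.008],"fingers":0.5},{"linear":[252,44,78],"twist":[0,0,-1.008],"fingers":0.5},{"linear":[252,44,78],"twist":[0,0,-1.008],"fingers":0.5},{"linear":[252,44,78],"twist":[0,0,-1.008],"fingers":0.5},{"linear":[252,44,78],"twist":[0,0,-1.008],"fingers":0.5},{"linear":[252,44,78],"twist":[0,0,-1.008],"fingers":0.5},{"linear":[252,44,78],"twist":[0,0,-1.008],"fingers":0.5},{"linear":[252,44,78],"twist":[0,0,-1.008],"fingers":0.5},{"linear":[252,44,78],"twist":[0,0,-1.008],"fingers":0.5}])

```text
t: 22.48
tcp_pos: [0.3303, 0.2187, 0.3404]
eef_rot: [-3.141, -0.002, -3.116]
wrist_force: [0.3, -1.5, -0.2]
finger_gap: 0.503
grip_force: 0.0
```

Run:
```python
from h import *
s=load('scene0');d=load('side0');w=snap('wrist','w10.png')
print('pred',proj(w,[(.335,.295,.183)]),proj(s,[(.335,.295,.183)]),proj(d,[(.335,.295,.183)]))
for n,c in(('w',w),('s',s),('d',d)):
    h=cv2.cvtColor(c['color'],cv2.COLOR_RGB2HSV).astype(int)
    m=(abs(h[...,0]-26)<6)&(h[...,1]>150)&(h[...,2]>100)
    q=proj(c,[(.335,.295,.183)])[0];k,l,st,cen=cv2.connectedComponentsWithStats(m.astype(np.uint8))
    for i in range(1,k):
        if st[i,4]>8 and np.linalg.norm(cen[i]-q)<(90 if n=='w' else 25): print(n,st[i],cen[i])
go(.338,.295,.26,1.6);print(telemetry.read_state()['joints'])
```

```text
pred [[371.37739105 200.27639262]] [[413.34791675 282.72959261]] [[193.12582993 136.32752142]]
w [358 188  24  43 809] [369.5105068  209.12855377]
s [406 279  11   6  24] [410.75       281.66666667]
d [190 134  10   4  28] [194.25       135.10714286]
lin [-9.6 76.3 80.7] twistz -0.004 grip ang 1.596 tcp [0.3304 0.2186 0.3407] z [-0.001 -0.001 -1.   ] t 22.5333 j6 -1.3190403810800013
[ 2.77210976e-01 -3.78391048e-01  1.91379880e+00 -3.60352942e-04
  1.60736909e+00 -1.31904038e+00]
```

View pics/w10.png

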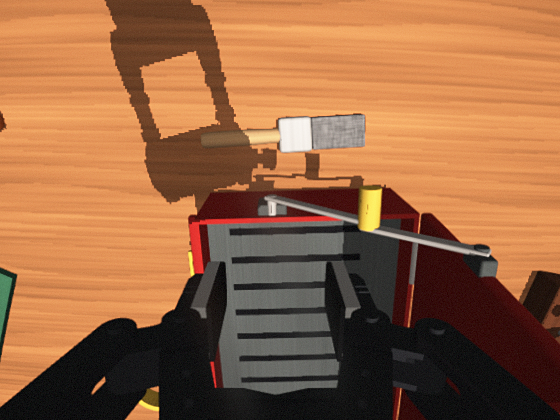

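Wrist: yellow pad spans (370,188) to (369,230), links run from the pivot (270,203) to (487,250) on the lid.

Run:
```python
from h import *
w=load('w10');s=load('scene0');d=load('side0')
for u in((370,190),(370,208),(369,228)):print(np.round(onz(w,u,.187),4))
print(tri(w,(370,208),d,(194.5,135.3)),tri(w,(370,208),s,(410.7,281.7)))
print('A',onz(w,(270,203),.105),'B',onz(w,(487,250),.243))
```

```text
[0.3255 0.2919 0.187 ]
[0.3403 0.2935 0.187 ]
[0.3573 0.2945 0.187 ]
(array([0.33991704, 0.29317632, 0.18787799]), np.float64(0.00015001361003393217)) (array([0.3409277 , 0.29195621, 0.18762161]), np.float64(0.0031387128312387615))
A [0.36365323 0.21304048 0.105     ] B [0.35014013 0.36134213 0.243     ]
```

Request:
step_arm(targets=[{"linear":[-8,74,50],"twist":[0,0,0],"fingers":0.5},{"linear":[-8,74,50],"twist":[0,0,0],"fingers":0.5},{"linear":[-8,74,50],"twist":[0,0,0],"fingers":0.5},{"linear":[-8,74,100],"twist":[0,0,0],"fingers":0.5},{"linear":[-8,74,125],"twist":[0,0,0],"fingers":0.5},{"linear":[-8,74,148],"twist":[0,0,0],"fingers":0.5},{"linear":[-8,74,148],"twist":[0,0,0],"fingers":0.5}])

```text
t: 23.12
tcp_pos: [0.3329, 0.2911, 0.1881]
eef_rot: [-3.137, -0.009, -3.114]
wrist_force: [-0.4, -0.3, -0.2]
finger_gap: 0.503
grip_force: 0.0
```

Request:
step_arm(targets=[{"linear":[0,0,0],"twist":[0,0,0],"fingers":0.95},{"linear":[0,0,0],"twist":[0,0,0],"fingers":0.95},{"linear":[0,0,0],"twist":[0,0,0],"fingers":0.95},{"linear":[0,0,0],"twist":[0,0,0],"fingers":0.95}], grip_force=40)

```text
t: 23.45
tcp_pos: [0.3368, 0.2945, 0.1955]
eef_rot: [3.139, 0.004, -3.11]
wrist_force: [0.9, 3.5, 0.2]
finger_gap: 0.189
grip_force: 40.5
```

Request:
step_arm(targets=[{"linear":[0,4,4],"twist":[0,0,0],"fingers":0.95},{"linear":[0,8,9],"twist":[0,0,0],"fingers":0.95},{"linear":[0,11,13],"twist":[0,0,0],"fingers":0.95},{"linear":[0,14,18],"twist":[0,0,0],"fingers":0.95},{"linear":[0,16,22],"twist":[0,0,0],"fingers":0.95},{"linear":[0,18,26],"twist":[0,0,0],"fingers":0.95},{"linear":[0,19,29],"twist":[0,0,0],"fingers":0.95},{"linear":[0,19,29],"twist":[0,0,0],"fingers":0.95}])

```text
t: 24.12
tcp_pos: [0.3361, 0.3123, 0.1695]
eef_rot: [-3.139, 0.004, -3.109]
wrist_force: [-20.8, -23.3, 39.1]
finger_gap: 0.192
grip_force: 47.1
```

Run:
```python
from h import *
d=snap('side','d11.png');s=snap('scene','s11.png')
for n,c,a in(('d',d,load('side0')),):
    for q in(c,a):
        h=cv2.cvtColor(q['color'],cv2.COLOR_RGB2HSV).astype(int)
        m=(h[...,0]<8)|(h[...,0]>172); m&=(h[...,1]>180)
        col=np.where(m[60:140,260])[0]; print(col[:3]+60)
go(.337,.31,.17)
```

```text
[77 78 79]
[75 76 77]
lin [-0.8 -2.3 -0.5] twistz 0 grip ang 1.603 tcp [0.3361 0.3123 0.1695] z [ 0.004 -0.002 -1.   ] t 24.2167 j6 -1.1155034756413704
```

Run:
```python
from h import *
d=load('d11');d0=load('side0');s=load('s11')
for th in(1.5,1.45,1.4,1.3):
    print(th,proj(d,[(.565,.376-.236*np.cos(th),.116+.236*np.sin(th))]))
for c in(d0,d):
    col=c['color'][50:110,258].astype(int); g=[i+50 for i in range(60) if col[i,0]>60 and col[i,0]>3*col[i,1]]
    print(g[:2], [tuple(x) for x in col[20:32]])
h=cv2.cvtColor(d['color'],cv2.COLOR_RGB2HSV).astype(int)
m=(abs(h[...,0]-26)<6)&(h[...,1]>150)&(h[...,2]>100);ys,xs=np.where(m[120:165,180:215]);print(len(xs), xs.mean()+180 if len(xs) else 0, ys.mean()+120 if len(xs) else 0)
print(proj(d,[(.3405,.2925,.186),(.3405,.3105,.160)]))
```

```text
1.5 [[261.07219371  76.97946578]]
1.45 [[261.48411002  78.98538587]]
1.4 [[261.89693509  81.1688965 ]]
1.3 [[262.71989762  86.05060019]]
[75, 76] [(np.int64(138), np.int64(58), np.int64(26)), (np.int64(137), np.int64(57), np.int64(25)), (np.int64(137), np.int64(57), np.int64(25)), (np.int64(137), np.int64(58), np.int64(25)), (np.int64(138), np.int64(57), np.int64(26)), (np.int64(157), np.int64(52), np.int64(28)), (np.int64(190), np.int64(49), np.int64(36)), (np.int64(197), np.int64(42), np.int64(36)), (np.int64(170), np.int64(35), np.int64(31)), (np.int64(119), np.int64(24), np.int64(21)), (np.int64(88), np.int64(18), np.int64(14)), (np.int64(87), np.int64(19), np.int64(18))]
[78, 79] [(np.int64(138), np.int64(57), np.int64(25)), (np.int64(139), np.int64(58), np.int64(26)), (np.int64(139), np.int64(58), np.int64(25)), (np.int64(138), np.int64(57), np.int64(25)), (np.int64(139), np.int64(58), np.int64(26)), (np.int64(139), np.int64(59), np.int64(26)), (np.int64(138), np.int64(57), np.int64(25)), (np.int64(148), np.int64(57), np.int64(28)), (np.int64(173), np.int64(51), np.int64(32)), (np.int64(200), np.int64(46), np.int64(38)), (np.int64(206), np.int64(43), np.int64(39)), (np.int64(183), np.int64(37), np.int64(34))]
0 0 0
[[194.74610507 135.87256598]
 [195.29818618 139.42583044]]
```

Request:
step_arm(targets=[{"linear":[0,0,0],"twist":[0,0,0],"fingers":0.6},{"linear":[0,0,0],"twist":[0,0,0],"fingers":0.5},{"linear":[0,0,0],"twist":[0,0,0],"fingers":0.5},{"linear":[0,-6,-30],"twist":[0,0,0],"fingers":0.5},{"linear":[0,-6,-60],"twist":[0,0,0],"fingers":0.5},{"linear":[0,-60,-100],"twist":[0,0,0],"fingers":0.5},{"linear":[0,-60,-120],"twist":[0,0,0],"fingers":0.5},{"linear":[0,-80,-150],"twist":[0,0,0],"fingers":0.5},{"linear":[0,-80,-160],"twist":[0,0,0],"fingers":0.5},{"linear":[0,-80,-160],"twist":[0,0,0],"fingers":0.5}])

```text
t: 25.05
tcp_pos: [0.3388, 0.2327, 0.327]
eef_rot: [3.14, 0.006, -3.111]
wrist_force: [-0.5, 0.1, 0.5]
finger_gap: 0.499
grip_force: 0.0
```

```bash
cat >> h.py <<'E'
def lidpad():
    from scipy.optimize import brentq
    d=camera('side');w=camera('wrist')
    col=d['color'][:,258].astype(int);v=[i for i in range(60,200) if col[i,1]<.3*col[i,0] and col[i,0]>100][:1]
    f=lambda th:proj(d,[(.565,.376-.236*np.cos(th),.116+.236*np.sin(th))])[0,1]
    print('top row',v,'th table',[(t,round(f(t),1)) for t in(1.5,1.4,1.3,1.2,1.,.8)])
    R_=[]
    for c,b in((d,(180,115,215,175)),(w,(250,100,480,300))):
        h=cv2.cvtColor(c['color'],cv2.COLOR_RGB2HSV).astype(int)
        m=(abs(h[...,0]-26)<6)&(h[...,1]>150)&(h[...,2]>100);ys,xs=np.where(m[b[1]:b[3],b[0]:b[2]])
        R_.append((xs.mean()+b[0],ys.mean()+b[1]) if len(xs) else None);print(len(xs),R_[-1])
    if all(R_):print('pad',tri(w,R_[1],d,R_[0]))
    return d,w
E
python3 - <<'E'
from h import *
d,w=lidpad();go(.337,.29,.19)
E
```

```text
top row [79] th table [(1.5, np.float64(77.0)), (1.4, np.float64(81.2)), (1.3, np.float64(86.1)), (1.2, np.float64(91.6)), (1.0, np.float64(104.3)), (0.8, np.float64(118.8))]
26 (np.float64(194.53846153846155), np.float64(137.92307692307693))
677 (np.float64(370.5465288035451), np.float64(194.97488921713443))
pad (array([0.33836497, 0.30834272, 0.16747785]), np.float64(0.0004027770829880269))
lin [ -2.1  57.1 132.9] twistz 0 grip ang 1.603 tcp [0.337  0.2329 0.3229] z [-0.002 -0.    -1.   ] t 25.15 j6 -1.2953987595479586
```

Request:
step_arm(targets=[{"linear":[0,0,-140],"twist":[0,0,0.5],"fingers":1},{"linear":[0,0,-140],"twist":[0,0,0.5],"fingers":1},{"linear":[0,0,-140],"twist":[0,0,0.5],"fingers":1},{"linear":[0,0,-140],"twist":[0,0,0.5],"fingers":1},{"linear":[-128,183,-140],"twist":[0,0,1.2],"fingers":1},{"linear":[-128,183,-140],"twist":[0,0,1.2],"fingers":1},{"linear":[-128,183,-140],"twist":[0,0,1.2],"fingers":1},{"linear":[-128,183,-140],"twist":[0,0,1.2],"fingers":1},{"linear":[-128,183,-140],"twist":[0,0,1.2],"fingers":1},{"linear":[-128,183,-140],"twist":[0,0,1.2],"fingers":1}])

```text
t: 25.98
tcp_pos: [0.4602, 0.424, 0.457]
eef_rot: [-3.133, 0.0, 1.971]
wrist_force: [1.1, 0.2, -1.1]
finger_gap: 0.0
grip_force: 0.0
```

```bash
python3 -c "
from h import *
go(.46,.42,.46,0.045);print(telemetry.read_state()['joints'])"
```

```text
lin [-3.6 -1.8 -3. ] twistz 0.355 grip ang 0.4 tcp [0.4602 0.424  0.457 ] z [-0.008 -0.004 -1.   ] t 25.9833 j6 0.1513843819247814
[5.51260256e-01 2.63652029e-01 1.07498429e+00 1.02077697e-03
 1.81188311e+00 1.51384382e-01]
```

Turn, and descend behind the lid.

Request:
step_arm(targets=[{"linear":[0,0,0],"twist":[0,0,0.4],"fingers":1},{"linear":[0,0,0],"twist":[0,0,0.4],"fingers":1},{"linear":[0,0,0],"twist":[0,0,0.4],"fingers":1},{"linear":[0,0,40],"twist":[0,0,0.4],"fingers":1},{"linear":[0,0,80],"twist":[0,0,0.4],"fingers":1},{"linear":[0,0,120],"twist":[0,0,0.4],"fingers":1},{"linear":[0,0,133],"twist":[0,0,0.4],"fingers":1},{"linear":[0,0,133],"twist":[0,0,0.4],"fingers":1},{"linear":[0,0,133],"twist":[0,0,0.4],"fingers":1}])

```text
t: 26.73
tcp_pos: [0.4589, 0.4201, 0.3306]
eef_rot: [-3.14, 0.001, 1.575]
wrist_force: [-0.1, -0.1, 0.9]
finger_gap: 0.002
grip_force: 0.0
```

```bash
python3 -c "
from h import *
go(.46,.343,.3213,0);print(telemetry.read_state()['wrist_force'])"
```

```text
lin [-77.1   0.9   9.4] twistz 0.004 grip ang 0.004 tcp [0.4589 0.4201 0.3306] z [-0.002 -0.001 -1.   ] t 26.7333 j6 0.5435806137000028
[-0.10266122 -0.05256702  0.87181566]
```

Request:
step_arm(targets=[{"linear":[-30,0,4],"twist":[0,0,0],"fingers":1},{"linear":[-45,0,6],"twist":[0,0,0],"fingers":1},{"linear":[-56,0,8],"twist":[0,0,0],"fingers":1},{"linear":[-67,0,9],"twist":[0,0,0],"fingers":1},{"linear":[-77,0,9],"twist":[0,0,0],"fingers":1},{"linear":[-86,0,11],"twist":[0,0,0],"fingers":1},{"linear":[-95,0,14],"twist":[0,0,0],"fingers":1},{"linear":[-104,0,17],"twist":[0,0,0],"fingers":1},{"linear":[-114,0,21],"twist":[0,0,0],"fingers":1},{"linear":[-114,0,21],"twist":[0,0,0],"fingers":1}])

```text
t: 27.57
tcp_pos: [0.4592, 0.3036, 0.3089]
eef_rot: [-3.139, 0.002, 1.572]
wrist_force: [-0.1, -0.3, -0.7]
finger_gap: 0.001
grip_force: 0.0
```

```bash
python3 -c "
from h import *
lidpad();go(.46,.2733,.2913,0);print(telemetry.read_state()['wrist_force'])"
```

```text
top row [98] th table [(1.5, np.float64(77.0)), (1.4, np.float64(81.2)), (1.3, np.float64(86.1)), (1.2, np.float64(91.6)), (1.0, np.float64(104.3)), (0.8, np.float64(118.8))]
25 (np.float64(194.8), np.float64(141.68))
0 None
lin [-31.5   1.   17.9] twistz 0.002 grip ang 0.002 tcp [0.459  0.3049 0.3092] z [-0.003 -0.001 -1.   ] t 27.6667 j6 0.36496937018637754
[-0.38352071  0.18402456 -0.16874731]
```

Request:
step_arm(targets=[{"linear":[-8,0,4],"twist":[0,0,0],"fingers":1},{"linear":[-16,0,8],"twist":[0,0,0],"fingers":1},{"linear":[-24,0,13],"twist":[0,0,0],"fingers":1},{"linear":[-32,0,18],"twist":[0,0,0],"fingers":1},{"linear":[-39,0,24],"twist":[0,0,0],"fingers":1},{"linear":[-47,0,30],"twist":[0,0,0],"fingers":1},{"linear":[-54,0,36],"twist":[0,0,0],"fingers":1},{"linear":[-61,0,43],"twist":[0,0,0],"fingers":1},{"linear":[-67,0,50],"twist":[0,0,0],"fingers":1},{"linear":[-73,0,57],"twist":[0,0,0],"fingers":1}])

```text
t: 28.5
tcp_pos: [0.4598, 0.2318, 0.2524]
eef_rot: [-3.141, 0.0, 1.574]
wrist_force: [1.8, 0.1, 1.3]
finger_gap: 0.001
grip_force: 0.7
```

```bash
python3 -c "
from h import *
d,w=lidpad();cv2.imwrite('pics/d12.png',cv2.resize(d['color'][60:210,170:370,::-1],(800,600)));go(.46,.2211,.2366,0);print(telemetry.read_state()['wrist_force'])"
```

```text
top row [130] th table [(1.5, np.float64(77.0)), (1.4, np.float64(81.2)), (1.3, np.float64(86.1)), (1.2, np.float64(91.6)), (1.0, np.float64(104.3)), (0.8, np.float64(118.8))]
23 (np.float64(194.69565217391303), np.float64(144.8695652173913))
0 None
lin [-10.3   1.3  14.6] twistz 0.002 grip ang 0.002 tcp [0.4587 0.2314 0.2512] z [-0.004 -0.001 -1.   ] t 28.6 j6 0.23009665624884515
[0.14557216 0.46065072 0.00501809]
```

View pics/d12.png

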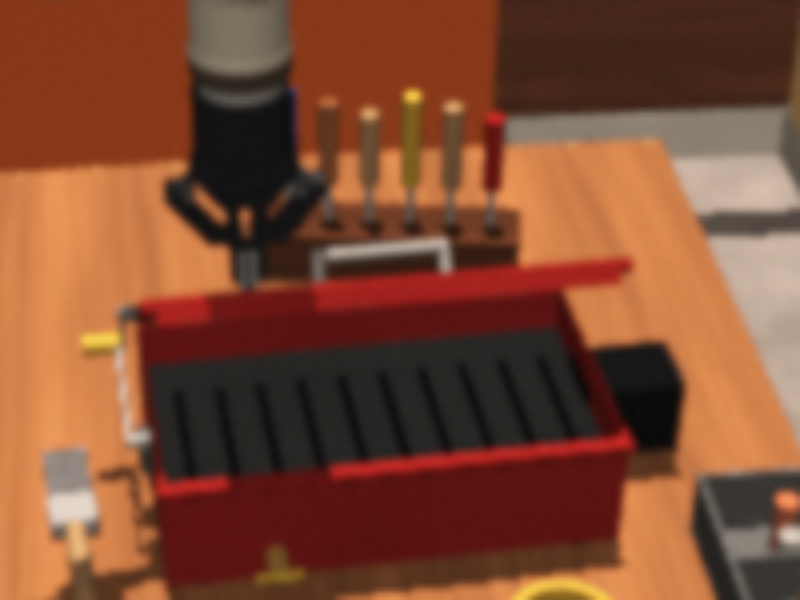

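Lid is nearly closed at about 0.6 rad, fingers on its outer face, shelf empty. Pressing on slowly.

Request:
step_arm(targets=[{"linear":[-5,0,7],"twist":[0,0,0],"fingers":1},{"linear":[-10,0,15],"twist":[0,0,0],"fingers":1},{"linear":[-15,0,23],"twist":[0,0,0],"fingers":1},{"linear":[-20,0,31],"twist":[0,0,0],"fingers":1},{"linear":[-24,0,40],"twist":[0,0,0],"fingers":1},{"linear":[-27,0,49],"twist":[0,0,0],"fingers":1},{"linear":[-30,0,58],"twist":[0,0,0],"fingers":1},{"linear":[-33,0,67],"twist":[0,0,0],"fingers":1},{"linear":[-35,0,74],"twist":[0,0,0],"fingers":1},{"linear":[-37,0,80],"twist":[0,0,0],"fingers":1}])

```text
t: 29.43
tcp_pos: [0.4595, 0.1955, 0.172]
eef_rot: [-3.14, -0.0, 1.574]
wrist_force: [0.2, 0.9, 0.3]
finger_gap: -0.001
grip_force: 0.3
```

```bash
python3 -c "
from h import *
go(.46,.192,.147,0);print(telemetry.read_state()['wrist_force'])"
```

```text
lin [-3.5  0.5 25. ] twistz 0.003 grip ang 0.003 tcp [0.4595 0.1955 0.172 ] z [-0.001  0.    -1.   ] t 29.4333 j6 0.15652424797540457
[0.23319439 0.86593877 0.31342981]
```

Request:
step_arm(targets=[{"linear":[-2,0,6],"twist":[0,0,0],"fingers":1},{"linear":[-3,0,12],"twist":[0,0,0],"fingers":1},{"linear":[-3,0,17],"twist":[0,0,0],"fingers":1},{"linear":[-3,0,21],"twist":[0,0,0],"fingers":1},{"linear":[-3,0,24],"twist":[0,0,0],"fingers":1},{"linear":[-3,0,26],"twist":[0,0,0],"fingers":1},{"linear":[-3,0,26],"twist":[0,0,0],"fingers":1}])

```text
t: 30.02
tcp_pos: [0.4601, 0.1927, 0.1473]
eef_rot: [3.142, -0.0, 1.574]
wrist_force: [0.8, 1.1, -0.0]
finger_gap: -0.003
grip_force: 0.0
```

Request:
step_arm(targets=[{"linear":[0,0,2],"twist":[0,0,0],"fingers":1},{"linear":[0,0,4],"twist":[0,0,0],"fingers":1},{"linear":[0,0,5],"twist":[0,0,0],"fingers":1},{"linear":[0,0,5],"twist":[0,0,0],"fingers":1}])

```text
t: 30.35
tcp_pos: [0.4606, 0.1928, 0.1468]
eef_rot: [3.141, 0.001, 1.575]
wrist_force: [-15.0, -3.7, 29.9]
finger_gap: -0.003
grip_force: 15.3
```

Firm contact at exactly the shut height. Retreat and check.

Request:
step_arm(targets=[{"linear":[0,0,-20],"twist":[0,0,0],"fingers":1},{"linear":[0,0,-60],"twist":[0,0,0],"fingers":1},{"linear":[0,0,-100],"twist":[0,0,0],"fingers":1},{"linear":[0,0,-140],"twist":[0,0,0],"fingers":1},{"linear":[0,0,-170],"twist":[0,0,0],"fingers":1},{"linear":[0,0,-170],"twist":[0,0,0],"fingers":1},{"linear":[0,0,-170],"twist":[0,0,0],"fingers":1}])

```text
t: 30.93
tcp_pos: [0.4611, 0.1929, 0.3146]
eef_rot: [3.136, -0.001, 1.574]
wrist_force: [-0.6, -1.0, -0.5]
finger_gap: -0.001
grip_force: 0.0
```

Run:
```python
from h import *
d=snap('side','d13.png');s=snap('scene','s13.png')
z=lambda a,b:cv2.resize(a[b[1]:b[3],b[0]:b[2],::-1],(400,500),interpolation=cv2.INTER_CUBIC)
cv2.imwrite('pics/v13.png',np.hstack([z(s['color'],(190,100,450,410)),z(d['color'],(165,60,365,345))]))
print(telemetry.read_state()['tcp_pos'])
```

```text
[0.45948253 0.19259563 0.31097953]
```

View pics/v13.png

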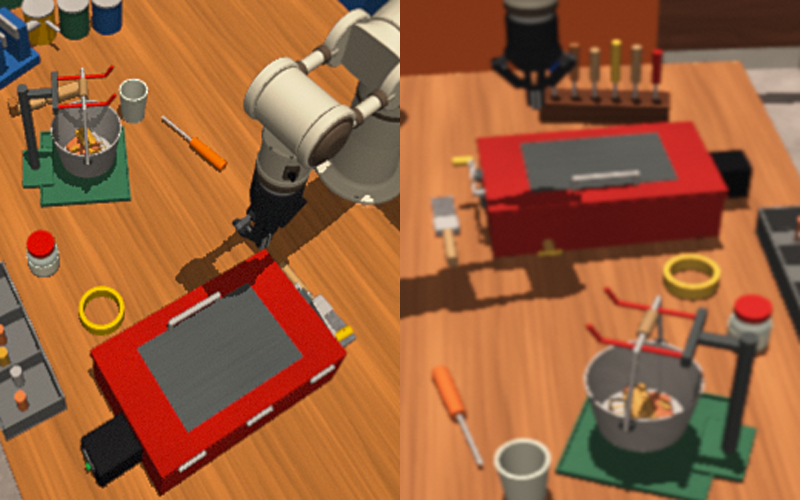

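The lid lies shut, the pail with the pieces hangs on both prongs, the bystanders are in place and the arm is clear. Handing in.

```bash
python3 -c "
from h import *
print(ctrl.close_job())"
```

```text
the job is handed in; nothing more can be done
None
```

The job is handed in at about 31 s of the 210 s limit; no verdict was returned, but the last pictures show all three pieces in the pail, the pail hanging by its bail on the twin hook, and the lid shut with no sign of a slam. The other bench items look unmoved and the arm is clear.

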